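# Close the ink bottles after polling

### The job

Polling is over and the open ink bottles must be closed: with the pull hook, reach into the deep rack, hook the claw over the front wall of the carton and draw the carton out until its front stands at least 20 cm clear of the rack. Take stoppers from the carton and set one upright and fully down in the neck of every open bottle, which stay standing in their tray (the black-capped one is closed already). Finally the pull hook must lie on its blue mat and the carton, with the stoppers left over, must be pushed straight back until its front is level with the rack's front edge or further in; leave the stamp where it stands.

Things in the scene. Friction and masses are not known exactly. Their poses are not given: they have to be found in the camera images.
- rack: Grey steel desk-top rack standing on the table, one deep bay: 320 mm wide, 400 deep, 280 clear between its corner posts; underside of the wire deck 194 mm up; stock on the deck to the rear. Origin: middle of its open front edge, at table height; x points into the bay (negative x = out in front), z up. Fixed.
- carton_lip (a point): Middle of the top edge of the front wall (8 mm thick) of an open cardboard carton, 280 long, 220 wide, 80 high, 0.4 to 0.7 kg, at first 25 to 55 mm inside the rack's front edge. x points to the carton's rear, z up. Free room behind the wall above the stopper heads (51 mm up). It slides on the table top with a few N.
- hook: Pull hook, 0.22 kg: orange box handle 100 x 28 x 40 mm (long, wide, high), 8 mm steel rod, flat claw (5 mm thick, 24 wide) bent down. Origin: centre of the handle's underside; x along the rod to the claw, z up. Rod axis 32 mm above the origin; claw 160 mm ahead, its lower edge 2 mm above the underside, 26 below the rod's underside. Lies on the mat, claw down.
- hook_grip (a point): Centre of the hook's orange handle (20 mm above its underside), axes as the hook's; grasp it across its 28 mm width.
- hook_claw (a point): Middle of the lower edge of the hook's claw, axes as the hook's.
- mat: Blue plastic desk mat, 340 x 80 mm, 2 mm thick, the place of the pull hook. Origin at the centre of its underside; x axis along its length. Fixed.
- tray: White plastic desk tray in which the ink bottles stand, 180 mm (x) x 250 mm (y), walls 26 mm high and 5 mm thick, floor 5 mm. Origin at the centre of its underside. Fixed.
- stamp: Rubber stamp with a wooden knob, 62 x 30 mm, 66 mm high, a bystander. Origin at the centre of its underside.
- stopper1_head (a point): Centre of the round grip head (30 mm across, 20 tall) of red stopper 1 of 6, all alike, 44 mm tall, 25 g. Below the head a taper 24 mm long, 19 mm across narrowing to 15 at the foot; the foot is 34 mm below this point. z up its axis. At first it stands in a pocket of the carton's insert (top 22 mm up), foot 7 mm above the table; three rows of two, 64 mm apart across, rows 50, 90, 130 mm behind the front face.
- stopper2_head (a point): Centre of the round grip head (30 mm across, 20 tall) of red stopper 2 of 6, all alike, 44 mm tall, 25 g. Below the head a taper 24 mm long, 19 mm across narrowing to 15 at the foot; the foot is 34 mm below this point. z up its axis. At first it stands in a pocket of the carton's insert (top 22 mm up), foot 7 mm above the table; three rows of two, 64 mm apart across, rows 50, 90, 130 mm behind the front face.
- stopper3_head (a point): Centre of the round grip head (30 mm across, 20 tall) of red stopper 3 of 6, all alike, 44 mm tall, 25 g. Below the head a taper 24 mm long, 19 mm across narrowing to 15 at the foot; the foot is 34 mm below this point. z up its axis. At first it stands in a pocket of the carton's insert (top 22 mm up), foot 7 mm above the table; three rows of two, 64 mm apart across, rows 50, 90, 130 mm behind the front face.
- stopper4_head (a point): Centre of the round grip head (30 mm across, 20 tall) of red stopper 4 of 6, all alike, 44 mm tall, 25 g. Below the head a taper 24 mm long, 19 mm across narrowing to 15 at the foot; the foot is 34 mm below this point. z up its axis. At first it stands in a pocket of the carton's insert (top 22 mm up), foot 7 mm above the table; three rows of two, 64 mm apart across, rows 50, 90, 130 mm behind the front face.
- stopper5_head (a point): Centre of the round grip head (30 mm across, 20 tall) of red stopper 5 of 6, all alike, 44 mm tall, 25 g. Below the head a taper 24 mm long, 19 mm across narrowing to 15 at the foot; the foot is 34 mm below this point. z up its axis. At first it stands in a pocket of the carton's insert (top 22 mm up), foot 7 mm above the table; three rows of two, 64 mm apart across, rows 50, 90, 130 mm behind the front face.
- stopper6_head (a point): Centre of the round grip head (30 mm across, 20 tall) of red stopper 6 of 6, all alike, 44 mm tall, 25 g. Below the head a taper 24 mm long, 19 mm across narrowing to 15 at the foot; the foot is 34 mm below this point. z up its axis. At first it stands in a pocket of the carton's insert (top 22 mm up), foot 7 mm above the table; three rows of two, 64 mm apart across, rows 50, 90, 130 mm behind the front face.
- neck1 (a point): Centre of the mouth, level with the rim, of open amber ink bottle 1 (3 to 5 are present): 56 mm across, 80 tall, 0.16 kg; z up its axis. Neck 28 mm across outside, straight bore 21 mm, 32 deep. A seated stopper's head rests flat on the rim, the head's centre 10 mm above the rim, the foot 24 below it. Stands in the tray, floor 5 mm above the table.
- neck2 (a point): Centre of the mouth, level with the rim, of open amber ink bottle 2 (3 to 5 are present): 56 mm across, 80 tall, 0.16 kg; z up its axis. Neck 28 mm across outside, straight bore 21 mm, 32 deep. A seated stopper's head rests flat on the rim, the head's centre 10 mm above the rim, the foot 24 below it. Stands in the tray, floor 5 mm above the table.
- neck3 (a point): Centre of the mouth, level with the rim, of open amber ink bottle 3 (3 to 5 are present): 56 mm across, 80 tall, 0.16 kg; z up its axis. Neck 28 mm across outside, straight bore 21 mm, 32 deep. A seated stopper's head rests flat on the rim, the head's centre 10 mm above the rim, the foot 24 below it. Stands in the tray, floor 5 mm above the table.
- neck4 (a point): Centre of the mouth, level with the rim, of open amber ink bottle 4 (3 to 5 are present): 56 mm across, 80 tall, 0.16 kg; z up its axis. Neck 28 mm across outside, straight bore 21 mm, 32 deep. A seated stopper's head rests flat on the rim, the head's centre 10 mm above the rim, the foot 24 below it. Stands in the tray, floor 5 mm above the table.
- neck5 (a point): Centre of the mouth, level with the rim, of open amber ink bottle 5 (3 to 5 are present): 56 mm across, 80 tall, 0.16 kg; z up its axis. Neck 28 mm across outside, straight bore 21 mm, 32 deep. A seated stopper's head rests flat on the rim, the head's centre 10 mm above the rim, the foot 24 below it. Stands in the tray, floor 5 mm above the table.

How it is judged:
On the way, in this order (a step that is already met when the one before it is completed fails the run):
1. the claw of the held hook is down behind the front wall of the carton, while the carton is still inside the rack (z of hook_claw in the frame of carton_lip below -0.01 m and x of hook_claw in the frame of carton_lip between 0.001 and 0.05 m and y of hook_claw in the frame of carton_lip between -0.105 and 0.105 m and x of carton_lip in the frame of rack above 0 m and contact force between the fingers and hook above 1 N), for 0.2 s.
2. with the claw still behind its front wall, the carton's front has been drawn at least 20 cm out of the rack (z of hook_claw in the frame of carton_lip below -0.01 m and x of hook_claw in the frame of carton_lip between 0.001 and 0.05 m and y of hook_claw in the frame of carton_lip between -0.105 and 0.105 m and x of carton_lip in the frame of rack below -0.2 m), for 0.2 s.
3. every open bottle has a stopper seated upright in its neck (((horizontal distance between stopper1_head and neck1 below 0.005 m and z of stopper1_head in the frame of neck1 between 0.006 and 0.015 m and angle between the z axis of stopper1_head and the z axis of neck1, either way round below 0.15 rad) or (horizontal distance between stopper2_head and neck1 below 0.005 m and z of stopper2_head in the frame of neck1 between 0.006 and 0.015 m and angle between the z axis of stopper2_head and the z axis of neck1, either way round below 0.15 rad) or (horizontal distance between stopper3_head and neck1 below 0.005 m and z of stopper3_head in the frame of neck1 between 0.006 and 0.015 m and angle between the z axis of stopper3_head and the z axis of neck1, either way round below 0.15 rad) or (horizontal distance between stopper4_head and neck1 below 0.005 m and z of stopper4_head in the frame of neck1 between 0.006 and 0.015 m and angle between the z axis of stopper4_head and the z axis of neck1, either way round below 0.15 rad) or (horizontal distance between stopper5_head and neck1 below 0.005 m and z of stopper5_head in the frame of neck1 between 0.006 and 0.015 m and angle between the z axis of stopper5_head and the z axis of neck1, either way round below 0.15 rad) or (horizontal distance between stopper6_head and neck1 below 0.005 m and z of stopper6_head in the frame of neck1 between 0.006 and 0.015 m and angle between the z axis of stopper6_head and the z axis of neck1, either way round below 0.15 rad)) and ((horizontal distance between stopper1_head and neck2 below 0.005 m and z of stopper1_head in the frame of neck2 between 0.006 and 0.015 m and angle between the z axis of stopper1_head and the z axis of neck2, either way round below 0.15 rad) or (horizontal distance between stopper2_head and neck2 below 0.005 m and z of stopper2_head in the frame of neck2 between 0.006 and 0.015 m and angle between the z axis of stopper2_head and the z axis of neck2, either way round below 0.15 rad) or (horizontal distance between stopper3_head and neck2 below 0.005 m and z of stopper3_head in the frame of neck2 between 0.006 and 0.015 m and angle between the z axis of stopper3_head and the z axis of neck2, either way round below 0.15 rad) or (horizontal distance between stopper4_head and neck2 below 0.005 m and z of stopper4_head in the frame of neck2 between 0.006 and 0.015 m and angle between the z axis of stopper4_head and the z axis of neck2, either way round below 0.15 rad) or (horizontal distance between stopper5_head and neck2 below 0.005 m and z of stopper5_head in the frame of neck2 between 0.006 and 0.015 m and angle between the z axis of stopper5_head and the z axis of neck2, either way round below 0.15 rad) or (horizontal distance between stopper6_head and neck2 below 0.005 m and z of stopper6_head in the frame of neck2 between 0.006 and 0.015 m and angle between the z axis of stopper6_head and the z axis of neck2, either way round below 0.15 rad)) and ((horizontal distance between stopper1_head and neck3 below 0.005 m and z of stopper1_head in the frame of neck3 between 0.006 and 0.015 m and angle between the z axis of stopper1_head and the z axis of neck3, either way round below 0.15 rad) or (horizontal distance between stopper2_head and neck3 below 0.005 m and z of stopper2_head in the frame of neck3 between 0.006 and 0.015 m and angle between the z axis of stopper2_head and the z axis of neck3, either way round below 0.15 rad) or (horizontal distance between stopper3_head and neck3 below 0.005 m and z of stopper3_head in the frame of neck3 between 0.006 and 0.015 m and angle between the z axis of stopper3_head and the z axis of neck3, either way round below 0.15 rad) or (horizontal distance between stopper4_head and neck3 below 0.005 m and z of stopper4_head in the frame of neck3 between 0.006 and 0.015 m and angle between the z axis of stopper4_head and the z axis of neck3, either way round below 0.15 rad) or (horizontal distance between stopper5_head and neck3 below 0.005 m and z of stopper5_head in the frame of neck3 between 0.006 and 0.015 m and angle between the z axis of stopper5_head and the z axis of neck3, either way round below 0.15 rad) or (horizontal distance between stopper6_head and neck3 below 0.005 m and z of stopper6_head in the frame of neck3 between 0.006 and 0.015 m and angle between the z axis of stopper6_head and the z axis of neck3, either way round below 0.15 rad)) and ((horizontal distance between stopper1_head and neck4 below 0.005 m and z of stopper1_head in the frame of neck4 between 0.006 and 0.015 m and angle between the z axis of stopper1_head and the z axis of neck4, either way round below 0.15 rad) or (horizontal distance between stopper2_head and neck4 below 0.005 m and z of stopper2_head in the frame of neck4 between 0.006 and 0.015 m and angle between the z axis of stopper2_head and the z axis of neck4, either way round below 0.15 rad) or (horizontal distance between stopper3_head and neck4 below 0.005 m and z of stopper3_head in the frame of neck4 between 0.006 and 0.015 m and angle between the z axis of stopper3_head and the z axis of neck4, either way round below 0.15 rad) or (horizontal distance between stopper4_head and neck4 below 0.005 m and z of stopper4_head in the frame of neck4 between 0.006 and 0.015 m and angle between the z axis of stopper4_head and the z axis of neck4, either way round below 0.15 rad) or (horizontal distance between stopper5_head and neck4 below 0.005 m and z of stopper5_head in the frame of neck4 between 0.006 and 0.015 m and angle between the z axis of stopper5_head and the z axis of neck4, either way round below 0.15 rad) or (horizontal distance between stopper6_head and neck4 below 0.005 m and z of stopper6_head in the frame of neck4 between 0.006 and 0.015 m and angle between the z axis of stopper6_head and the z axis of neck4, either way round below 0.15 rad)) and ((horizontal distance between stopper1_head and neck5 below 0.005 m and z of stopper1_head in the frame of neck5 between 0.006 and 0.015 m and angle between the z axis of stopper1_head and the z axis of neck5, either way round below 0.15 rad) or (horizontal distance between stopper2_head and neck5 below 0.005 m and z of stopper2_head in the frame of neck5 between 0.006 and 0.015 m and angle between the z axis of stopper2_head and the z axis of neck5, either way round below 0.15 rad) or (horizontal distance between stopper3_head and neck5 below 0.005 m and z of stopper3_head in the frame of neck5 between 0.006 and 0.015 m and angle between the z axis of stopper3_head and the z axis of neck5, either way round below 0.15 rad) or (horizontal distance between stopper4_head and neck5 below 0.005 m and z of stopper4_head in the frame of neck5 between 0.006 and 0.015 m and angle between the z axis of stopper4_head and the z axis of neck5, either way round below 0.15 rad) or (horizontal distance between stopper5_head and neck5 below 0.005 m and z of stopper5_head in the frame of neck5 between 0.006 and 0.015 m and angle between the z axis of stopper5_head and the z axis of neck5, either way round below 0.15 rad) or (horizontal distance between stopper6_head and neck5 below 0.005 m and z of stopper6_head in the frame of neck5 between 0.006 and 0.015 m and angle between the z axis of stopper6_head and the z axis of neck5, either way round below 0.15 rad))), for 0.2 s.
At the end, for the whole second after the job is handed in: Each bottle stands in the tray (tilt under 0.15 rad) with a stopper in its neck (within 5 mm and 0.15 rad, head centre 6 to 15 mm above the rim); carton front at most 30 mm proud of the rack, square within 0.2 rad, flat; hook at rest on the mat, handle centre over it (all of step 3 and angle between each of neck1, neck2, neck3, neck4, neck5's own z axis and vertical below 0.15 rad and x of neck1 in the frame of tray between -0.09 and 0.09 m and y of neck1 in the frame of tray between -0.125 and 0.125 m and x of neck2 in the frame of tray between -0.09 and 0.09 m and y of neck2 in the frame of tray between -0.125 and 0.125 m and x of neck3 in the frame of tray between -0.09 and 0.09 m and y of neck3 in the frame of tray between -0.125 and 0.125 m and x of neck4 in the frame of tray between -0.09 and 0.09 m and y of neck4 in the frame of tray between -0.125 and 0.125 m and x of neck5 in the frame of tray between -0.09 and 0.09 m and y of neck5 in the frame of tray between -0.125 and 0.125 m and x of carton_lip in the frame of rack above -0.03 m and angle between the x axis of carton_lip and the x axis of rack, either way round below 0.2 rad and angle between carton_lip's own z axis and vertical below 0.05 rad and x of hook_grip in the frame of mat between -0.17 and 0.17 m and y of hook_grip in the frame of mat between -0.04 and 0.04 m and height (world z) of hook_grip below 0.035 m and linear speed of hook below 0.02 m/s); the robot touches nothing.
It fails at once if the stamp is moved by more than 4 cm (distance of stamp from where it was at the start of the episode above 0.04 m).
Of bottle1, bottle2, bottle3, bottle4, bottle5 only 3 to 5 are there at a start; the rules pass over those that are not, and their reading is None.
At some moment in a run one of bottle1, bottle2, bottle3, bottle4, bottle5 may be knocked a few centimetres aside while the robot is not near it.
It also fails if it takes over 210 s, if anything falls off the work surface, if the arm or the gripper's body presses on something with over 40 N, if the wrist force passes 120 N, or if a joint passes its speed limit or range.

### The arm

A 7-joint arm with a two-finger parallel gripper is mounted at the origin on the work surface. World frame = base frame: x ahead of the robot, y to its left, z up, the work surface at z = 0. Lengths are in m, angles in rad, forces in N, time in s.
With the tool pointing down it reaches from about 0.4 to 0.85 m from the base axis. Payload 4.5 kg.
Tool frame: the origin (TCP) lies where the fingers leave the gripper's body, on its centre line; the fingertips stand 64 mm ahead of it and the grasp point (between the pads) lies 45 mm ahead of it; z points along the fingers, y is the direction in which the jaws open and shut (so a half turn about z gives the same grasp; the last joint's range is limited). The gripper opens to 88 mm and grips with 3 to 60 N. Pads are 18 mm wide; open, the fingers measure 123 mm over their backs; the gripper's body (75 mm by 187 mm) begins 45 mm behind the grasp point.
Start: joints at [1.35, 0.689, -0.195, 1.565, 0.157, 0.902, -0.215], TCP at [0.158, -0.605, 0.303] pointing down, gripper open.
Joint ranges: [-3.01, 3.01], [-0.46, 2.08], [-1.47, 1.51], [0.13, 2.56], [-1, 4.14], [0.04, 2.09], [-2.66, 2.66]. Speed limits (rad/s): [2.57, 2.57, 3.14, 3.14, 3.14, 3.14, 3.14].

### API

Orientations are given as a unit quaternion [x, y, z, w].
In Python, from plant import monitor, snapshot, workorder, finder gives the robot as it stands.
- The arm moves only by the tool carry_out, never from a script. Its argument "motion" is one flat list of numbers, 6 for each row, row after row: the shift along the tool's x, y, z in cm, then the turn, a rotation vector about the tool's x, y, z in rad. In form: [x, y, z, rx, ry, rz, x, y, z, rx, ry, rz, ...]. A call has 1 to 8 rows; each row shifts and turns the commanded pose from where the row before left it, along the tool's axes as they then stand; what a row does not reach is not made up. A row lasts 1/8 s, in which the tool goes at most 62.5 mm and 10.7 degrees, less where a joint would pass 70% of its speed; a pose out of reach is approached as far as the arm can. A call with a gripper value outside its range is refused whole. "hand" is the finger opening in cm, from 0 to 8.81, set as the call begins (left out, the last holds). The fingers move at their own pace and stop on an object; "grip_force" is the grip in N (left out, the last holds). Time passes only in rows, so rows that do not move let the fingers close. It gives the time, the measured TCP pose, the force and the opening at its end, in the units of the state.
- monitor.get_state(): the state, without advancing time (a new reading comes with each control period).
- snapshot(name): name is "side" or "top"; returns a dict with "frame" (384x512x3 uint8, red, green, blue), "range_z" (384x512 float32, m along the optical axis (not along the pixel's ray), 0 where there is no reading), "fx", "fy", "cx", "cy" (pixels), "D" ([k1, k2, p1, p2, k3] as OpenCV has them; the pictures are not rectified), "rvec" (rotation vector, rad) and "tvec" (3), from world to camera coordinates, as OpenCV has them. Camera axes: x right, y down, z forward; pixel columns grow to the right and rows downward; lengths in m; the calibration is good to about 2 mm. A picture is of the moment at which its call begins.
- workorder.finish_job(): hands the job in, once; it reports no verdict.
Trained networks look in a picture, given as the dict that the camera call returned (one of the last four; its "shot" number tells which), for a name from the list of things; names that differ only in an ending like _2 or _b are one class to them, and where a whole thing is asked for, a point or a joint stands for the part that bears it (a point fixed in the world has none). Each returns a list of dicts, best first, with "p" (0 to 1); they miss things now and then, are a little off and sometimes report something else, mostly with a low value. They report only what shows in the picture. A call takes as long as a camera call.
- finder.masks_of(picture, thing): "pixels" (384x512 bool, what is visible of it) and "extent" ([left, top, right, bottom] in pixels, round what is visible of it).
The state is a dict: "clock": time; "q": joint angles; "qd": joint speeds; "joint_torque": joint torques, N m; "tool_pos": TCP position; "eef_rot": TCP orientation; "contact_force": force on the tool from outside, world axes, zero at the start; "moment": the same for the moment, N m; "opening": opening from 0.0 (shut) to 1.0 (fully open).
Only numpy, scipy, OpenCV 4.12 (cv2) and the standard library are available. Lean on these libraries where they do the work, as an engineer would, in place of code of your own. Each camera call takes 0.05 s, during which the arm holds its last target. There are 200 camera calls.

## Working session

There is one attempt and no reset: what is moved stays moved. The work goes in short steps, Python scripts to look and compute and a tool call to move; the robot and the scene stay as the last step left them, time stands still between calls to the robot, and variables do not carry over. Pictures are saved under pics/ and viewed, about 12 in all and at most 16, crops included, and the job is handed in when it is done.

Besides the shell and the picture viewer there is one more tool, called after "Request:" by a JSON object that holds its "op" and its "data". carry_out: Moves the arm, as the interface text tells. Its arguments: {"type":"object","properties":{"motion":{"type":"array"},"hand":{"type":"number"},"grip_force":{"type":"number"}},"required":["motion"]}

```bash
mkdir -p pics; ls; cat > h.py <<'E'
import numpy as np, cv2, sys
from plant import monitor, snapshot, workorder, finder
from scipy.spatial.transform import Rotation as R
def pts(p, mask=None):
    """world points of masked pixels with depth"""
    z=p["range_z"]; m=z>0
    if mask is not None: m&=mask
    v,u=np.nonzero(m)
    K=np.array([[p["fx"],0,p["cx"]],[0,p["fy"],p["cy"]],[0,0,1]])
    n=cv2.undistortPoints(np.stack([u,v],1).astype(np.float64)[:,None],K,np.array(p["D"],float))[:,0]
    zz=z[v,u].astype(float)
    c=np.c_[n*zz[:,None],zz]
    M=cv2.Rodrigues(np.array(p["rvec"],float))[0]
    return (c-np.array(p["tvec"],float).ravel())@M, np.stack([u,v],1)
def save(p,name,box=None,s=1):
    im=p["frame"][...,::-1]
    if box: im=im[box[1]:box[3],box[0]:box[2]]
    cv2.imwrite("pics/"+name,cv2.resize(im,None,fx=s,fy=s,interpolation=cv2.INTER_CUBIC))
E
cat > a.py <<'E'
from h import *
s=monitor.get_state(); print({k:np.round(v,3) for k,v in s.items()})
for n in("top","side"):
    p=snapshot(n); save(p,n+"0.png",s=1.5)
    for t in("rack","carton_lip","hook","mat","tray","stamp","stopper1_head","neck1"):
        for r in finder.masks_of(p,t)[:8]:
            P,_=pts(p,r["pixels"])
            if len(P): print(n,t,round(r["p"],2),[int(x) for x in r["extent"]],"med",np.round(np.median(P,0),3),"lo",np.round(np.percentile(P,3,0),3),"hi",np.round(np.percentile(P,97,0),3))
E
python3 a.py
```

```text
pics
{'clock': np.float64(0.0), 'q': array([ 1.35 ,  0.69 , -0.195,  1.566,  0.157,  0.902, -0.215]), 'qd': array([-0.   , -0.001,  0.001, -0.001,  0.001, -0.001, -0.001]), 'joint_torque': array([-1.0000e-03, -5.2757e+01, -1.2670e+00, -1.5343e+01, -5.3000e-02,
        7.0000e-03,  0.0000e+00]), 'tool_pos': array([ 0.157, -0.604,  0.302]), 'eef_rot': array([ 0.992,  0.127, -0.   , -0.001]), 'contact_force': array([0.473, 0.24 , 0.739]), 'moment': array([-0.004, -0.022, -0.055]), 'opening': np.float64(0.999)}
top rack 0.87 [18, 158, 187, 276] med [0.483 0.55  0.265] lo [0.339 0.303 0.013] hi [0.649 0.69  0.315]
top carton_lip 0.58 [74, 179, 170, 249] med [0.506 0.472 0.026] lo [0.396 0.348 0.005] hi [0.608 0.595 0.206]
top hook 0.73 [282, 149, 344, 167] med [ 0.688 -0.159  0.041] lo [ 0.674 -0.216  0.005] hi [ 0.703 -0.082  0.047]
top mat 0.74 [257, 148, 363, 174] med [ 0.675 -0.086  0.003] lo [ 0.644 -0.269 -0.003] hi [0.72  0.053 0.01 ]
top tray 0.82 [325, 191, 410, 255] med [ 0.485 -0.296  0.007] lo [ 0.398 -0.42   0.   ] hi [ 0.572 -0.176  0.03 ]
top stamp 0.52 [229, 151, 245, 158]
[... 1866 characters left out ...]
.166 0.067]
side stopper1_head 0.58 [187, 84, 207, 110] med [ 0.447 -0.28   0.053] lo [ 0.417 -0.31   0.009] hi [ 0.467 -0.263  0.086]
side neck1 0.97 [186, 85, 203, 113] med [ 0.449 -0.279  0.053] lo [ 0.421 -0.305  0.011] hi [ 0.467 -0.263  0.086]
side neck1 0.92 [204, 100, 227, 124] med [ 0.453 -0.199  0.055] lo [ 0.426 -0.222  0.019] hi [ 0.471 -0.182  0.086]
side neck1 0.79 [146, 88, 166, 113] med [ 0.532 -0.368  0.055] lo [ 0.509 -0.393  0.021] hi [ 0.552 -0.352  0.085]
side neck1 0.78 [171, 69, 190, 94] med [ 0.434 -0.358  0.051] lo [ 0.406 -0.383  0.009] hi [ 0.453 -0.342  0.085]
side neck1 0.6 [314, 168, 512, 384] med [0.523 0.545 0.252] lo [0.334 0.309 0.004] hi [0.648 0.697 0.316]
```

View pics/top0.png

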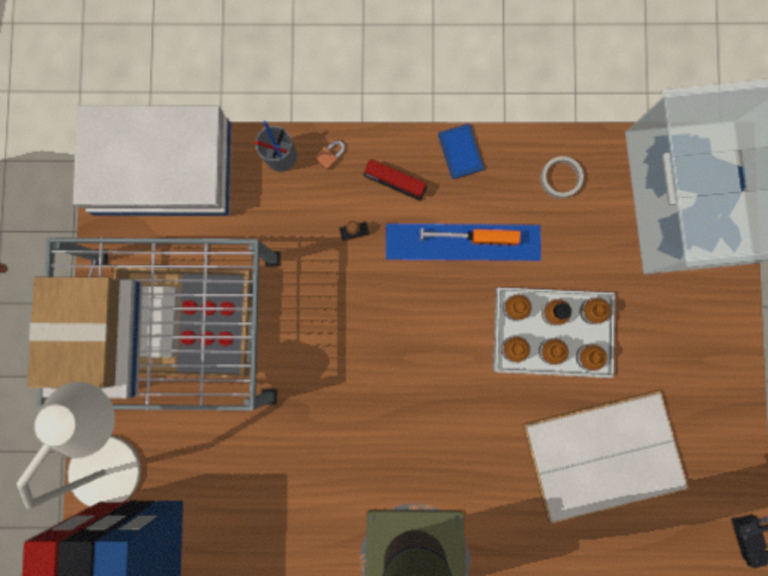

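View pics/side0.png

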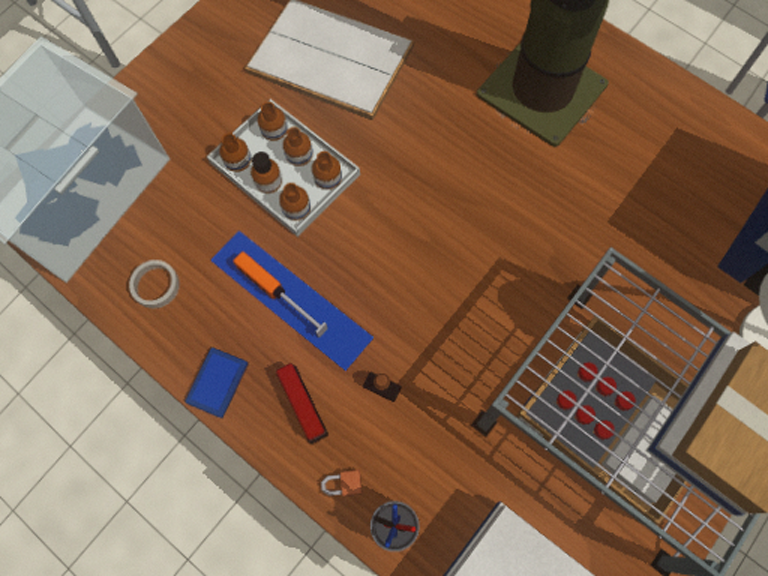

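The top view has x up and y to the left. There are five open amber bottles plus one capped in the tray, at about (555,330). The orange handle is at (497,237) with its claw toward the rack at (422,235), and the rack opens to the right at x≈258, with six red heads at about (208,322). The hook already points into the rack. Next I'll measure precisely.

```bash
cat > b.py <<'E'
from h import *
def rect(P):
    c,sz,a=cv2.minAreaRect((P[:,:2]*1000).astype(np.float32)); return np.round(c,1),np.round(sz,1),round(a,1)
for n in("top","side"):
    p=snapshot(n); P,uv=pts(p); f=p["frame"].astype(int)[uv[:,1],uv[:,0]]
    hsv=cv2.cvtColor(p["frame"],cv2.COLOR_RGB2HSV).astype(int)[uv[:,1],uv[:,0]]
    x,y,z=P.T
    o=(z>.034)&(z<.055)&(x>.65)&(x<.73)&(y>-.26)&(y<-.08)&(hsv[:,0]<20)&(hsv[:,1]>150)
    print(n,"handle",o.sum(),rect(P[o]),np.median(z[o]))
    rd=(z>.02)&(z<.08)&(x>.62)&(x<.74)&(y>-.11)&(y<.02)
    print("rod: linefit",np.round(np.polyfit(y[rd],x[rd],1),4),"ymax",np.round(np.sort(y[rd])[-4:],4))
    bl=(z<.012)&(z>-.01)&(hsv[:,0]>105)&(hsv[:,0]<130)&(hsv[:,1]>150)&(x>.6)&(x<.74)&(y>-.3)&(y<.09)
    print("mat",rect(P[bl]))
    # rack top rails
    rk=(z>.19)&(z<.24)&(y>.25)&(y<.75)&(x>.3)&(x<.7); 
    print("rack z>.19:",rect(P[rk]),"front y",np.round(np.percentile(y[rk],[0.5,1,2]),4), "x", np.round(np.percentile(x[rk],[1,99]),4))
    fr=rk&(y<np.percentile(y[rk],1)+.012)
    print("front edge fit y(x)",np.round(np.polyfit(x[fr],y[fr],1),4),fr.sum(), z[fr].mean())
    cl=(z>.068)&(z<.09)&(y>.31)&(y<.66)&(x>.36)&(x<.63)
    print("carton rim",rect(P[cl]),cl.sum(), "ymin",np.round(np.percentile(y[cl],[1,5]),4))
    rr=(z>.042)&(z<.06)&(y>.3)&(y<.6)&((hsv[:,0]<8)|(hsv[:,0]>172))&(hsv[:,1]>150)&(x>.4)&(x<.6)
    if rr.sum()>30:
        k=cv2.kmeans((P[rr][:,:2]).astype(np.float32),6,None,(3,50,1e-5),10,cv2.KMEANS_PP_CENTERS)[2]; print("heads",np.round(k[np.lexsort((k[:,1],k[:,0]>k[:,0].mean()))],4).tolist())
    nb=(z>.078)&(z<.12)&(y<-.15)&(y>-.44)&(x>.38)&(x<.6)
    from scipy.cluster.hierarchy import fcluster,linkage
    L=fcluster(linkage(P[nb][:,:2],"single"),.012,"distance")
    for l in np.unique(L):
        Q=P[nb][L==l]; c,r=cv2.minEnclosingCircle((Q[:,:2]*1000).astype(np.float32)); print(" neck",np.round(c,1),round(r,1),"mean",np.round(Q.mean(0)*1000,1),len(Q),"dark" if f[nb][L==l].mean()<50 else "")
E
python3 b.py
```

```text
top handle 254 (array([ 687.7, -173.2]), array([100.6,  26.7]), 88.2) 0.042563836086383366
rod: linefit [0.0238 0.6937] ymax [-0.0147 -0.0147 -0.0146 -0.0125]
mat (array([ 681. , -107.5]), array([ 75.4, 333.8]), 0.1)
rack z>.19: (array([493.4, 501.8]), array([323.9, 402.6]), 0.2) front y [0.3016 0.3019 0.3023] x [0.3347 0.6528]
front edge fit y(x) [-0.0024  0.3066] 484 0.2071321696962514
carton rim (array([501.1, 488.5]), array([282.3, 219.8]), 88.8) 515 ymin [0.347  0.3483]
heads [[0.46369999647140503, 0.3991999924182892], [0.46459999680519104, 0.4339999854564667], [0.4668999910354614, 0.47929999232292175], [0.5302000045776367, 0.39719998836517334], [0.5309000015258789, 0.43320000171661377], [0.53329998254776, 0.477400004863739]]
 neck [ 431.2 -372.4] 14.3 mean [ 431.6 -371.8   84.6] 41 
 neck [ 447.6 -214.1] 14.4 mean [ 448.8 -213.9   84.6] 35 
 neck [ 443.4 -293.8] 14.0 mean [ 443.3 -293.3   85.2] 34 
 neck [ 530.8 -382.6] 14.4 mean [ 530.3 -382.4   84.3] 38 
 neck [ 526.6 -300.6] 16.7 mean [ 526.2 -299.8   91.4] 101 dark
 neck [ 536.5 -217.7] 13.8 mean [ 536.6 -217.1   84.7] 34 

[... 398 characters left out ...]
on rim (array([495.8, 492.7]), array([279.8, 222. ]), 88.7) 928 ymin [0.3517 0.3541]
heads [[0.46380001306533813, 0.4036000072956085], [0.4645000100135803, 0.4431999921798706], [0.4652999937534332, 0.4830999970436096], [0.5282999873161316, 0.4016999900341034], [0.52920001745224, 0.4413999915122986], [0.5299000144004822, 0.4812000095844269]]
 neck [ 526.6 -381.5] 16.0 mean [ 526.  -379.3   83.5] 49 
 neck [ 521.  -297.4] 18.2 mean [ 522.6 -294.9   89.9] 129 dark
 neck [ 532.4 -215.2] 15.8 mean [ 533.1 -213.7   83.7] 54 
 neck [ 444.6 -209.6] 14.9 mean [ 443.8 -209.2   83.7] 54 
 neck [ 438.5 -290.4] 14.9 mean [ 438.9 -290.    82.9] 45 
 neck [ 428.9 -369.4] 15.2 mean [ 428.4 -367.8   84.1] 49
```

Request:
{"op": "carry_out", "data": {"motion": [0,0,0,0,0,-0.184,0,0,0,0,0,-0.184,0,0,0,0,0,-0.184,0,0,0,0,0,-0.184,0,0,0,0,0,-0.184,0,0,0,0,0,-0.184,0,0,0,0,0,-0.184,0,0,0,0,0,0], "hand": 6, "grip_force": 30}}

```text
clock: 2.0
tool_pos: [0.1573, -0.6049, 0.3026]
eef_rot: [0.718, 0.696, 0.0, 0.0]
contact_force: [-0.2, -0.1, -0.6]
opening: 0.679
```

Request:
{"op": "carry_out", "data": {"motion": [3.2,3.69,0,0,0,0,3.2,3.69,0,0,0,0,3.2,3.69,0,0,0,0,3.2,3.69,0,0,0,0,3.2,3.69,0,0,0,0,3.2,3.69,0,0,0,0,3.2,3.69,0,0,0,0,3.2,3.69,0,0,0,0]}}

```text
clock: 3.0
tool_pos: [0.461, -0.3562, 0.3029]
eef_rot: [0.718, 0.696, -0.0, 0.0]
contact_force: [0.2, -0.9, 0.6]
opening: 0.682
```

Request:
{"op": "carry_out", "data": {"motion": [3.2,3.69,0,0,0,0,3.2,3.69,0,0,0,0,3.2,3.69,0,0,0,0,3.2,3.69,0,0,0,0,3.2,3.69,0,0,0,0,3.2,3.69,0,0,0,0,0,0,0,0,0,0]}}

```text
clock: 3.88
tool_pos: [0.6889, -0.1658, 0.3024]
eef_rot: [0.716, 0.698, 0.002, -0.001]
contact_force: [0.3, 0.1, 0.0]
opening: 0.681
```

```bash
cat > go.py <<'E'
from h import *
# go.py x y z [a]: tool-frame shift (cm) and tilt/yaw correction to world TCP target
def go(t,a=None):
    s=monitor.get_state(); Rt=R.from_quat(s["eef_rot"]); d=Rt.inv().apply(np.array(t)-s["tool_pos"])*100
    X=Rt.as_matrix(); print("pos",np.round(s["tool_pos"],4),"yaw a",round(float(np.arctan2(X[1,0],X[0,0])),4),"zt",np.round(X[:,2],4),"q",np.round(s["q"],2),"F",np.round(s["contact_force"],1),"open",round(float(s["opening"])*8.81,2),"t",s["clock"])
    if a is not None:
        G=R.from_matrix([[np.cos(a),np.sin(a),0],[np.sin(a),-np.cos(a),0],[0,0,-1]]); print("turn",np.round((Rt.inv()*G).as_rotvec(),3))
    print("shift cm",np.round(d,2))
if __name__=="__main__":
    v=[float(q) for q in sys.argv[1:]]; go(v[:3],v[3] if len(v)>3 else None)
E
python3 go.py .686 -.171 .067 1.544
```

```text
pos [ 0.6889 -0.1658  0.3024] yaw a 1.5461 zt [ 0.002   0.0039 -1.    ] q [ 0.39  0.84 -0.49  1.27  0.39  1.12 -0.14] F [0.3 0.1 0. ] open 6.0 t 3.875
turn [ 0.002 -0.004  0.002]
shift cm [-0.62 -0.33 23.54]
```

Request:
{"op": "carry_out", "data": {"motion": [-0.2,-0.1,3.8,0,0,0,-0.2,-0.1,3.8,0,0,0,-0.2,-0.1,3.8,0,0,0,0,0,3.8,0,0,0,0,0,3.8,0,0,0,0,0,2,0,0,0,0,0,2,0,0,0,0,0,0,0,0,0]}}

```text
clock: 4.88
tool_pos: [0.6826, -0.1775, 0.0717]
eef_rot: [0.717, 0.697, -0.001, -0.001]
contact_force: [-0.5, -0.2, 0.1]
opening: 0.681
```

```bash
python3 go.py .686 -.171 .072 1.544
```

```text
pos [ 0.6826 -0.1775  0.0717] yaw a 1.5422 zt [-0.0019 -0.     -1.    ] q [ 0.37  1.11 -0.39  1.4   0.53  0.74 -0.24] F [-0.5 -0.2  0.1] open 6.0 t 4.875
turn [-0.002  0.    -0.002]
shift cm [ 0.66  0.32 -0.03]
```

Request:
{"op": "carry_out", "data": {"motion": [0.6,0.3,0,0,0,0,0,0,0,0,0,0]}}

```text
clock: 5.12
tool_pos: [0.6878, -0.1702, 0.0742]
eef_rot: [0.717, 0.697, 0.001, 0.001]
contact_force: [0.8, 0.2, -0.1]
opening: 0.683
```

Request:
{"op": "carry_out", "data": {"motion": [0,0,0,0,0,0,0,0,0,0,0,0,0,0,0,0,0,0,0,0,0,0,0,0,0,0,0,0,0,0,0,0,0,0,0,0], "hand": 1.5, "grip_force": 45}}

```text
clock: 5.88
tool_pos: [0.6862, -0.1716, 0.0727]
eef_rot: [0.717, 0.697, -0.0, -0.0]
contact_force: [-1.3, 0.4, 1.6]
opening: 0.316
```

Request:
{"op": "carry_out", "data": {"motion": [0,0,-2,0,0,0,0,0,-4,0,0,0,0,0,-4,0,0,0,0,0,-2,0,0,0,0,0,0,0,0,0,0,0,0,0,0,0,0,0,0,0,0,0]}}

```text
clock: 6.75
tool_pos: [0.6855, -0.1714, 0.1908]
eef_rot: [0.717, 0.697, -0.001, -0.001]
contact_force: [0.6, -0.4, -2.8]
opening: 0.317
```

```bash
cat > c.py <<'E'
from h import *
s=monitor.get_state(); X=R.from_quat(s["eef_rot"]).as_matrix(); T=s["tool_pos"]; g=T+.045*X[:,2]
print("TCP",np.round(T,4),"grasp pt",np.round(g,4),"yaw",round(float(np.arctan2(X[1,0],X[0,0])),4),"open",s["opening"]*8.81,s["clock"])
for n in("top","side"):
    p=snapshot(n); P,uv=pts(p); hsv=cv2.cvtColor(p["frame"],cv2.COLOR_RGB2HSV).astype(int)[uv[:,1],uv[:,0]]
    L=(P-T)@X  # tool frame
    o=(abs(L[:,0])<.09)&(abs(L[:,1])<.03)&(L[:,2]>.015)&(L[:,2]<.1)&(hsv[:,0]<20)&(hsv[:,1]>150)
    print(n,"handle tool-frame rect",cv2.minAreaRect((L[o][:,:2]*1000).astype(np.float32)),"z3..97",np.round(np.percentile(L[o][:,2],[3,50,97]),4))
    r=(L[:,0]>.06)&(L[:,0]<.26)&(abs(L[:,1])<.04)&(L[:,2]>.0)&(L[:,2]<.11)
    Q=L[r]
    if r.sum()>5:
        print(" rod n",r.sum(),"y(x)",np.round(np.polyfit(Q[:,0],Q[:,1],1),4),"xmax",np.round(np.sort(Q[:,0])[-4:],4),"z of rod near/far",np.round([np.percentile(Q[Q[:,0]<.11][:,2],20),np.percentile(Q[(Q[:,0]>.11)][:,2],20)],4))
    if n=="side": save(p,"hook_held.png",s=1.5)
E
python3 c.py
```

```text
TCP [ 0.6855 -0.1714  0.1908] grasp pt [ 0.6854 -0.1714  0.1458] yaw 1.5431 open 2.78920680639762 6.75
top handle tool-frame rect ((36.99531555175781, 3.041492462158203), (38.53666687011719, 27.493915557861328), 3.171098470687866) z3..97 [0.0246 0.0298 0.044 ]
 rod n 108 y(x) [-0.0133  0.0043] xmax [0.1589 0.159  0.1591 0.1593] z of rod near/far [0.0324 0.0325]
side handle tool-frame rect ((23.008224487304688, -3.111736297607422), (60.06211471557617, 33.132816314697266), 2.9537909030914307) z3..97 [0.0266 0.0304 0.0511]
 rod n 199 y(x) [ 0.0006 -0.0013] xmax [0.1627 0.1628 0.163  0.163 ] z of rod near/far [0.0323 0.0332]
```

Request:
{"op": "carry_out", "data": {"motion": [3.1,-3.33,0.43,0,0,0,3.1,-3.33,0.43,0,0,0,3.1,-3.33,0.43,0,0,0,3.1,-3.33,0.43,0,0,0,3.1,-3.33,0.43,0,0,0,3.1,-3.33,0.43,0,0,0,0,0,0,0,0,0,0,0,0,0,0,0]}}

```text
clock: 7.85
tool_pos: [0.4928, 0.0199, 0.1669]
eef_rot: [0.717, 0.697, 0.0, 0.0]
contact_force: [-0.7, -0.2, -2.6]
opening: 0.311
```

```bash
python3 go.py .491 .2155 .165 1.544; python3 c.py
```

```text
pos [0.4928 0.0199 0.1669] yaw a 1.5427 zt [ 1.1e-03 -3.0e-04 -1.0e+00] q [ 0.04  0.76 -0.28  2.07  0.55  0.38 -0.71] F [-0.7 -0.2 -2.6] open 2.74 t 7.85
turn [ 0.001  0.    -0.001]
shift cm [19.55 -0.73  0.19]
TCP [0.4928 0.0199 0.1669] grasp pt [0.4929 0.0199 0.1219] yaw 1.5427 open 2.7393971717543 7.85Traceback (most recent call last):
  File "c.py", line 8, in <module>
    print(n,"handle tool-frame rect",cv2.minAreaRect((L[o][:,:2]*1000).astype(np.float32)),"z3..97",np.round(np.percentile(L[o][:,2],[3,50,97]),4))
                                                                                                             ~~~~~~~~~~~~~^^^^^^^^^^^^^^^^^^^^^
    return _quantile_unchecked(
        a, q, axis, out, overwrite_input, method, keepdims, weights)
    return _ureduce(a,
                    func=_quantile_ureduce_func,
    ...<5 lines>...
                    overwrite_input=overwrite_input,
                    method=method)
    r = func(a, **kwargs)
    result = _quantile(arr,
                       quantiles=q,
    ...<2 lines>...
                       out=out,
                       weights=wgt)
    slices_having_nans = np.isnan(arr[-1, ...])
                                  ~~~^^^^^^^^^
IndexError: index -1 is out of bounds for axis 0 with size 0
```

View pics/hook_held.png

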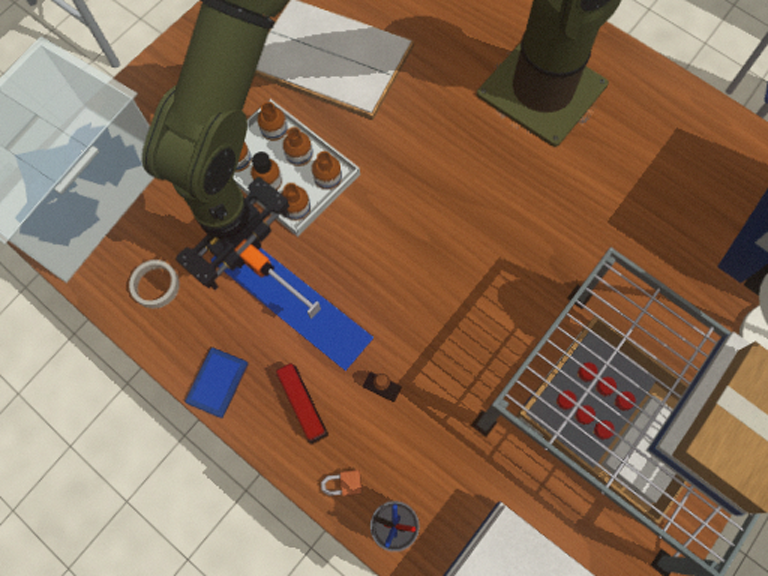

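The hook is held level with its claw to the right, at about (315,310). Now I'll move it into the bay.

Request:
{"op": "carry_out", "data": {"motion": [3.25,-0.12,0,0,0,0,3.25,-0.12,0,0,0,0,3.25,-0.12,0,0,0,0,3.25,-0.12,0,0,0,0,3.25,-0.12,0,0,0,0,3.25,-0.12,0,0,0,0,0,0,0,0,0,0,0,0,0,0,0,0]}}

```text
clock: 8.9
tool_pos: [0.491, 0.2136, 0.1667]
eef_rot: [0.718, 0.696, -0.0, 0.001]
contact_force: [0.2, 0.3, -1.3]
opening: 0.315
```

```bash
python3 go.py .491 .2155 .1285 1.544; cat > d.py <<'E'
from h import *
s=monitor.get_state(); X=R.from_quat(s["eef_rot"]).as_matrix(); T=s["tool_pos"]
for n in("top","side"):
    p=snapshot(n); P,uv=pts(p); L=(P-T)@X
    r=(L[:,0]>.06)&(L[:,0]<.2)&(abs(L[:,1])<.03)&(L[:,2]>.02)&(L[:,2]<.08); Q=L[r]
    w=P[r]; print(n,"rod n",r.sum(),"xmax",np.round(np.sort(Q[:,0])[-4:],4),"world y",np.round(np.sort(w[:,1])[-3:],4))
    save(p,n+"_in.png",(300,180,460,310) if n=="side" else None,4 if n=="side" else 1)
E
python3 d.py
```

```text
pos [0.491  0.2136 0.1667] yaw a 1.5406 zt [ 1.0e-04 -1.5e-03 -1.0e+00] q [-0.34  0.79 -0.27  1.94  0.44  0.46 -0.96] F [ 0.2  0.3 -1.3] open 2.78 t 8.9
turn [ 0.     0.001 -0.003]
shift cm [ 0.2  -0.    3.82]
top rod n 43 xmax [0.1573 0.1574 0.1579 0.1583] world y [0.3706 0.3713 0.3714]
side rod n 139 xmax [0.1615 0.1616 0.1616 0.1623] world y [0.3749 0.3754 0.3758]
```

View pics/side_in.png

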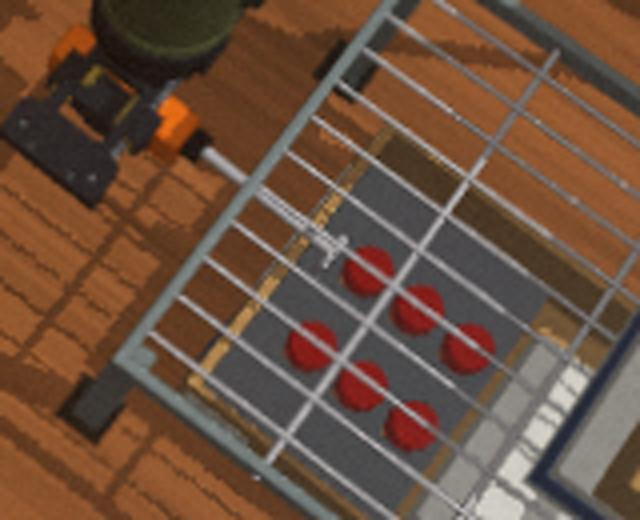

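The claw, at about (335,250), is just behind the front wall. I'll lower it, then pull slowly.

Request:
{"op": "carry_out", "data": {"motion": [0,0,1,0,0,0,0,0,1,0,0,0,0,0,1,0,0,0,0,0,0.8,0,0,0,0,0,0,0,0,0,0,0,0,0,0,0,0,0,0,0,0,0,0,0,0,0,0,0]}}

```text
clock: 10.0
tool_pos: [0.4904, 0.2152, 0.1292]
eef_rot: [0.717, 0.697, 0.0, 0.0]
contact_force: [0.2, -0.1, -3.2]
opening: 0.318
```

Request:
{"op": "carry_out", "data": {"motion": [-0.6,0,0,0,0,0,-0.6,0,0,0,0,0,-0.6,0,0,0,0,0,-0.6,0,0,0,0,0,0,0,0,0,0,0]}}

```text
clock: 10.62
tool_pos: [0.4895, 0.1904, 0.1289]
eef_rot: [0.717, 0.697, -0.0, 0.0]
contact_force: [0.3, 1.0, -2.3]
opening: 0.313
```

```bash
python3 go.py .491 -.06 .1285 1.544; python3 d.py; cat > e.py <<'E'
from h import *
for n in("top","side"):
    p=snapshot(n); P,uv=pts(p); x,y,z=P.T
    cl=(z>.07)&(z<.088)&(y>-.1)&(y<.66)&(x>.36)&(x<.63)&((y>.24)|(y<.4))
    fx=(z>.07)&(z<.088)&(x>.41)&(x<.58)&(y>.03)&(y<.4)
    print(n,"carton",cv2.minAreaRect((P[cl][:,:2]*1000).astype(np.float32)),"front y",np.round(np.percentile(y[fx],[1,3]),4))
E
python3 e.py
```

```text
pos [0.4895 0.1904 0.1289] yaw a 1.5421 zt [-3.e-04 -9.e-04 -1.e+00] q [-0.33  0.85 -0.22  1.99  0.49  0.35 -0.97] F [ 0.3  1.  -2.3] open 2.76 t 10.625
turn [-0.     0.001 -0.002]
shift cm [-25.02   0.87   0.06]
top rod n 99 xmax [0.198  0.1981 0.1981 0.1997] world y [0.3877 0.3891 0.3904]
side rod n 237 xmax [0.1988 0.1989 0.1995 0.1999] world y [0.3894 0.3897 0.3898]
top carton ((500.9676208496094, 476.25445556640625), (279.43402099609375, 221.3700714111328), 89.3364486694336) front y [0.3373 0.3375]
side carton ((492.55364990234375, 380.662353515625), (479.3730773925781, 224.23570251464844), 88.75385284423828) front y [0.1432 0.1845]
```

Request:
{"op": "carry_out", "data": {"motion": [-1.5,0.05,0,0,0,0,-1.5,0.05,0,0,0,0,-1.5,0.05,0,0,0,0,-1.5,0.05,0,0,0,0,-1.5,0.05,0,0,0,0,-1.5,0.05,0,0,0,0,-1.5,0.05,0,0,0,0,-1.5,0.05,0,0,0,0]}}

```text
clock: 11.82
tool_pos: [0.4902, 0.0701, 0.1289]
eef_rot: [0.717, 0.697, -0.0, 0.0]
contact_force: [0.4, 3.6, -2.6]
opening: 0.315
```

Request:
{"op": "carry_out", "data": {"motion": [-1.5,0.05,0,0,0,0,-1.5,0.05,0,0,0,0,-1.5,0.05,0,0,0,0,-1.5,0.05,0,0,0,0,-1.5,0.05,0,0,0,0,-1.5,0.05,0,0,0,0,-1.5,0.05,0,0,0,0,-1.5,0.05,0,0,0,0]}}

```text
clock: 12.82
tool_pos: [0.4907, -0.05, 0.1289]
eef_rot: [0.717, 0.697, -0.0, -0.0]
contact_force: [0.8, 4.5, -2.8]
opening: 0.31
```

Request:
{"op": "carry_out", "data": {"motion": [-1.0,0.03,0,0,0,0,-0.8,0.03,0,0,0,0,0,0,0,0,0,0,0,0,0,0,0,0,0,0,0,0,0,0]}}

```text
clock: 13.45
tool_pos: [0.4909, -0.0672, 0.1289]
eef_rot: [0.717, 0.697, -0.0, 0.0]
contact_force: [0.3, -0.9, -1.8]
opening: 0.313
```

```bash
python3 go.py .491 -.06 .1285 1.544;  python3 e.py; python3 -c "
from h import *
p=snapshot('side');save(p,'pulled.png',s=1.5)"
```

```text
pos [ 0.4909 -0.0672  0.1289] yaw a 1.5427 zt [-3.e-04 -1.e-03 -1.e+00] q [ 0.19  0.84 -0.25  2.08  0.66  0.31 -0.63] F [ 0.3 -0.9 -1.8] open 2.76 t 13.45
turn [-0.     0.001 -0.001]
shift cm [ 0.72 -0.01  0.04]
top carton ((501.0018615722656, 158.34075927734375), (398.50482177734375, 220.31396484375), 88.39573669433594) front y [0.0765 0.0766]
side carton ((494.4045104980469, 150.61468505859375), (420.54193115234375, 222.960693359375), 88.19134521484375) front y [0.079  0.0801]
```

View pics/pulled.png

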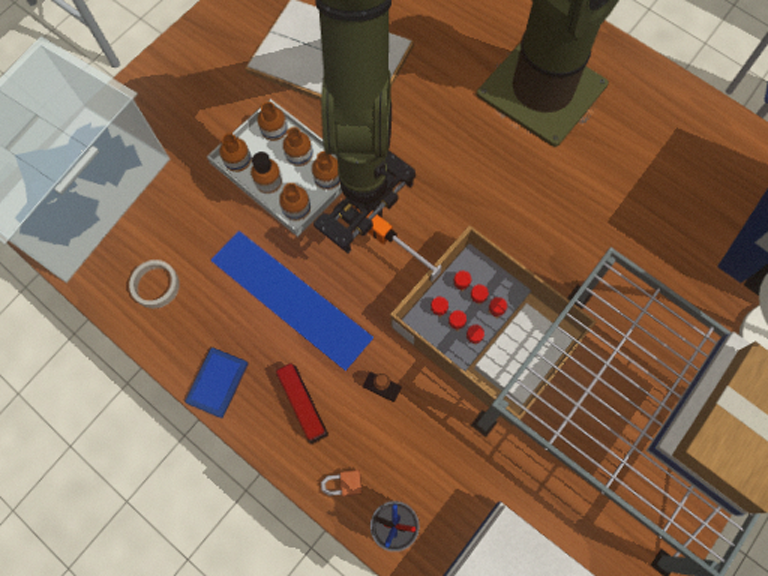

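The carton front is at y≈0.078, about 225 mm out, and the six heads are visible around (470,305). Now I'll lift off and return the hook to the mat.

Request:
{"op": "carry_out", "data": {"motion": [0.3,0,-1,0,0,0,0,0,-2,0,0,0,0,0,-2.5,0,0,0,0,0,-2,0,0,0,0,0,0,0,0,0]}}

```text
clock: 14.22
tool_pos: [0.4918, -0.0638, 0.2055]
eef_rot: [0.717, 0.697, 0.001, 0.001]
contact_force: [0.8, 0.3, -3.2]
opening: 0.317
```

Request:
{"op": "carry_out", "data": {"motion": [-1.98,3.3,0,0,0,0,-1.98,3.3,0,0,0,0,-1.98,3.3,0,0,0,0,-1.98,3.3,0,0,0,0,-1.98,3.3,0,0,0,0,0,3.3,0,0,0,0,0,0,0,0,0,0,0,0,0,0,0,0]}}

```text
clock: 15.22
tool_pos: [0.6849, -0.1679, 0.2026]
eef_rot: [0.717, 0.698, -0.001, -0.001]
contact_force: [-1.0, 0.3, -3.0]
opening: 0.315
```

```bash
python3 go.py .6855 -.171 .0735 1.544
```

```text
pos [ 0.6849 -0.1679  0.2026] yaw a 1.5439 zt [-0.0032 -0.     -1.    ] q [ 0.4   0.95 -0.48  1.36  0.48  0.95 -0.22] F [-1.   0.3 -3. ] open 2.78 t 15.225
turn [-0.003  0.    -0.   ]
shift cm [-0.3   0.11 12.91]
```

Request:
{"op": "carry_out", "data": {"motion": [-0.3,0,3,0,0,0,0,0,3,0,0,0,0,0,3,0,0,0,0,0,2,0,0,0,0,0,1,0,0,0,0,0,0.7,0,0,0,0,0,0.2,0,0,0,0,0,0,0,0,0]}}

```text
clock: 16.23
tool_pos: [0.6865, -0.1715, 0.0756]
eef_rot: [0.717, 0.697, 0.0, 0.0]
contact_force: [-0.2, 0.2, -2.0]
opening: 0.311
```

Request:
{"op": "carry_out", "data": {"motion": [0,0,0,0,0,0,0,0,0,0,0,0,0,0,0,0,0,0], "hand": 5.5}}

```text
clock: 16.6
tool_pos: [0.6864, -0.1715, 0.0754]
eef_rot: [0.717, 0.697, 0.0, 0.0]
contact_force: [-0.3, -0.4, 0.3]
opening: 0.616
```

Request:
{"op": "carry_out", "data": {"motion": [0,0,-1.5,0,0,0,0,0,-3,0,0,0,0,0,-4,0,0,0,0,0,-4,0,0,0,0,0,0,0,0,0]}}

```text
clock: 17.23
tool_pos: [0.6885, -0.1715, 0.2052]
eef_rot: [0.717, 0.697, 0.003, 0.003]
contact_force: [-0.4, 0.4, 0.1]
opening: 0.625
```

```bash
cat > m.py <<'E'
from h import *
from scipy.cluster.hierarchy import fcluster,linkage
# per-camera bias (m) found from the held handle: subtract from world x ; y split evenly
B={"top":np.array([.0025,-.002,0]),"side":np.array([-.0015,.002,0])}
def clus(P,d):
    L=fcluster(linkage(P[:,:2],"single"),d,"distance"); return [P[L==l] for l in np.unique(L)]
for n in("top","side"):
    p=snapshot(n); P,uv=pts(p); P=P-B[n]; hsv=cv2.cvtColor(p["frame"],cv2.COLOR_RGB2HSV).astype(int)[uv[:,1],uv[:,0]]
    x,y,z=P.T; red=((hsv[:,0]<8)|(hsv[:,0]>172))&(hsv[:,1]>150)
    rr=red&(z>.045)&(z<.057)&(y>.09)&(y<.28)&(x>.4)&(x<.6)
    print(n,"heads",[(np.round(np.add(Q[:,:2].min(0),Q[:,:2].max(0))*500,1).tolist(),len(Q)) for Q in clus(P[rr],.006) if len(Q)>8])
    nb=(z>.079)&(z<.125)&(y<-.13)&(y>-.46)&(x>.36)&(x<.61)&(hsv[:,2]>0)
    for Q in clus(P[nb],.012):
        if len(Q)>10:
            c,r=cv2.minEnclosingCircle((Q[:,:2]*1000).astype(np.float32)); print(" neck circ",np.round(c,1),round(r,1),"mean",np.round(Q.mean(0)*1000,1),"zmax",round(np.percentile(Q[:,2],90)*1000))
    o=(z>.03)&(z<.06)&(x>.62)&(x<.75)&(y>-.27)&(y<-.05)&(hsv[:,0]<20)&(hsv[:,1]>150)
    if o.sum()>9: print(" handle",cv2.minAreaRect((P[o][:,:2]*1000).astype(np.float32)),np.median(z[o]))
    fx=(z>.07)&(z<.088)&(x>.41)&(x<.58)&(y>.03)&(y<.4); print(" front y",np.round(np.percentile(y[fx],[1,3]),4))
E
python3 m.py; python3 go.py .53 .13 .2 1.544
```

```text
top heads [([464.4, 129.3], 59), ([465.7, 170.3], 68), ([467.1, 208.1], 59), ([530.3, 209.1], 57), ([528.9, 126.8], 56), ([529.0, 168.0], 61)]
 neck circ [ 533.9 -215.9] 13.6 mean [ 534.7 -216.5   85.6] zmax 90
 neck circ [ 443.5 -282.5] 9.6 mean [ 445.1 -281.1   84.4] zmax 87
 neck circ [ 446.1 -211.8] 14.0 mean [ 446.1 -211.2   85.2] zmax 90
 handle ((686.3822631835938, -145.47340393066406), (48.70394515991211, 24.808305740356445), 88.97792053222656) 0.04295245011076856
 front y [0.0785 0.0786]
side heads [([463.9, 129.4], 93), ([467.2, 209.8], 93), ([466.0, 169.5], 93), ([527.7, 127.3], 96), ([530.7, 208.0], 98), ([529.2, 168.0], 98)]
 neck circ [ 446.7 -211.9] 15.4 mean [ 445.6 -211.7   84.1] zmax 88
 neck circ [ 428.  -368.7] 15.7 mean [ 428.8 -369.8   83.8] zmax 87
 neck circ [ 439.2 -291.5] 16.0 mean [ 440.3 -290.9   84.4] zmax 87
 neck circ [ 535.6 -216.3] 15.7 mean [ 534.7 -214.7   84. ] zmax 87
 neck circ [ 523.7 -299.2] 18.8 mean [ 523.9 -296.9   90.1] zmax 94
 neck circ [ 528.4 -353.3] 10.3 mean [ 528.9 -350.9   83.8] zmax 88
 handle ((687.4556274414062, -171.3460235595703), (99.3882827758789, 26.829364776611328), 88.29608917236328) 0.04245685879567187
 front y [0.077 0.078]
pos [ 0.6861 -0.1715  0.2007] yaw a 1.5429 zt [ 8.e-04 -5.e-04 -1.e+00] q [ 0.41  0.95 -0.48  1.36  0.48  0.95 -0.21] F [-1.1 -0.1 -1. ] open 5.47 t 17.325
turn [ 0.001  0.001 -0.001]
shift cm [ 29.71 -16.44   0.05]
```

Request:
{"op": "carry_out", "data": {"motion": [4.2,-2.38,0.4,0,0,0,4.2,-2.38,0.4,0,0,0,4.2,-2.38,0.4,0,0,0,4.2,-2.38,0.4,0,0,0,4.2,-2.38,0.4,0,0,0,4.2,-2.38,0.4,0,0,0,4.2,-2.38,0.4,0,0,0,0,0,0,0,0,0], "hand": 4.6}}

```text
clock: 18.32
tool_pos: [0.5248, 0.1318, 0.171]
eef_rot: [0.714, 0.7, -0.001, -0.002]
contact_force: [0.2, -0.4, 0.1]
opening: 0.525
```

Request:
{"op": "carry_out", "data": {"motion": [0,0,0,0,0,0,0,0,0,0,0,0], "grip_force": 15}}

```text
clock: 18.58
tool_pos: [0.5283, 0.1252, 0.1715]
eef_rot: [0.718, 0.696, -0.001, 0.0]
contact_force: [0.2, 0.3, -0.2]
opening: 0.522
```

```bash
python3 go.py .528 .127 .092 1.544
```

```text
pos [0.5283 0.1252 0.1715] yaw a 1.54 zt [-4.0e-04 -1.4e-03 -1.0e+00] q [-0.11  0.8  -0.35  1.92  0.52  0.52 -0.86] F [ 0.2  0.3 -0.2] open 4.6 t 18.575
turn [-0.     0.001 -0.004]
shift cm [ 0.19 -0.03  7.95]
```

Request:
{"op": "carry_out", "data": {"motion": [0.15,0,3,0,0,0,0,0,3,0,0,0,0,0,1.5,0,0,0,0,0,0.4,0,0,0,0,0,0,0,0,0,0,0,0,0,0,0]}}

```text
clock: 19.32
tool_pos: [0.5284, 0.1286, 0.0937]
eef_rot: [0.717, 0.697, 0.001, 0.0]
contact_force: [-0.3, 0.7, 0.1]
opening: 0.522
```

Request:
{"op": "carry_out", "data": {"motion": [0,0,0,0,0,0,0,0,0,0,0,0,0,0,0,0,0,0,0,0,0,0,0,0], "hand": 2.4, "grip_force": 15}}

```text
clock: 19.82
tool_pos: [0.528, 0.1287, 0.0933]
eef_rot: [0.717, 0.697, 0.0, 0.0]
contact_force: [-1.5, -0.7, 5.4]
opening: 0.333
```

Request:
{"op": "carry_out", "data": {"motion": [0,0,-2,0,0,0,0,0,-3,0,0,0,0,0,-4,0,0,0,0,0,-3,0,0,0,0,0,0,0,0,0,0,0,0,0,0,0]}}

```text
clock: 20.58
tool_pos: [0.5273, 0.1281, 0.212]
eef_rot: [0.717, 0.697, -0.001, -0.0]
contact_force: [-0.4, 0.5, -0.6]
opening: 0.339
```

```bash
python3 go.py .535 -.216 .212 1.544; python3 m.py; python3 -c "
from h import *
p=snapshot('side');save(p,'pick1.png',(180,60,360,250),3)"
```

```text
pos [0.5273 0.1281 0.212 ] yaw a 1.5426 zt [-1.4e-03 -8.0e-04 -1.0e+00] q [-0.08  0.74 -0.41  1.89  0.48  0.61 -0.82] F [-0.4  0.5 -0.6] open 2.99 t 20.575
turn [-0.001  0.001 -0.001]
shift cm [-3.438e+01  1.740e+00  3.000e-02]
top heads [([467.1, 208.4], 58), ([472.0, 178.1], 13)]
 neck circ [ 534. -216.] 13.6 mean [ 534.  -215.4   85.6] zmax 90
 neck circ [ 524.2 -298.6] 16.9 mean [ 524.  -297.6   90.8] zmax 95
 neck circ [ 532.8 -360.9] 13.8 mean [ 533.  -360.5   85.2] zmax 87
 neck circ [ 429.5 -370.1] 13.6 mean [ 428.6 -370.4   84.6] zmax 89
 neck circ [ 445.  -211.8] 14.1 mean [ 445.7 -212.3   84.6] zmax 88
 neck circ [ 441.1 -291.1] 13.7 mean [ 441.1 -291.    85.5] zmax 89
 handle ((685.843994140625, -171.50735473632812), (99.01869201660156, 25.62924575805664), 89.0693359375) 0.04269944798589938
 front y [0.0789 0.082 ]
side heads [([530.5, 208.3], 99), ([529.9, 167.3], 96), ([463.2, 135.1], 57), ([465.7, 209.6], 97), ([463.8, 169.8], 93)]
 neck circ [ 534.4 -216.6] 14.0 mean [ 534.5 -215.8   84.1] zmax 87
 neck circ [ 522.4 -299.9] 18.4 mean [ 524.  -297.4   90. ] zmax 94
 neck circ [ 530.8 -363. ] 15.1 mean [ 531.7 -362.9   83.8] zmax 87
 neck circ [ 445.1 -211.7] 14.4 mean [ 445.2 -212.1   84.3] zmax 88
 neck circ [ 430.3 -371.3] 15.3 mean [ 429.8 -370.1   83.7] zmax 87
 neck circ [ 441.5 -293.1] 15.0 mean [ 440.4 -292.3   83.9] zmax 88
 handle ((687.3408203125, -171.43165588378906), (100.15322875976562, 27.38555908203125), 87.8814468383789) 0.04216534106515627
 front y [0.0787 0.081 ]
```

View pics/pick1.png

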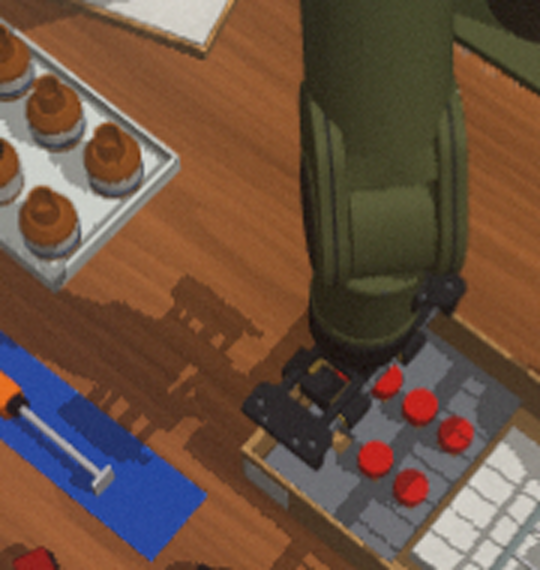

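The stopper is held (opening 30 mm). The bottle at the (530,-382) corner has been knocked to (531,-362), so I'll re-measure before each placing.

Request:
{"op": "carry_out", "data": {"motion": [-4.28,0.206,0,0,0,0,-4.28,0.206,0,0,0,0,-4.28,0.206,0,0,0,0,-4.28,0.206,0,0,0,0,-4.28,0.206,0,0,0,0,-4.28,0.206,0,0,0,0,-4.28,0.206,0,0,0,0,-4.28,0.206,0,0,0,0]}}

```text
clock: 21.72
tool_pos: [0.5342, -0.2154, 0.2119]
eef_rot: [0.717, 0.697, -0.0, -0.001]
contact_force: [0.9, 0.2, -0.4]
opening: 0.338
```

Request:
{"op": "carry_out", "data": {"motion": [0,0,0,0,0,0,0,0,0,0,0,0,0,0,0,0,0,0]}}

```text
clock: 22.1
tool_pos: [0.5349, -0.2121, 0.2127]
eef_rot: [0.716, 0.698, 0.0, -0.001]
contact_force: [-0.2, 0.0, -0.3]
opening: 0.335
```

```bash
python3 go.py .5343 -.2145 .1473 1.544; cat > f.py <<'E'
from h import *
s=monitor.get_state(); X=R.from_quat(s["eef_rot"]).as_matrix(); T=s["tool_pos"]
B={"top":np.array([.0025,-.002,0]),"side":np.array([-.0015,.002,0])}
for n in("top","side"):
    p=snapshot(n); P,uv=pts(p); L=(P-B[n]-T)@X; hsv=cv2.cvtColor(p["frame"],cv2.COLOR_RGB2HSV).astype(int)[uv[:,1],uv[:,0]]
    r=(np.abs(L[:,:2])<.03).all(1)&(L[:,2]>.03)&(L[:,2]<.11)&((hsv[:,0]<8)|(hsv[:,0]>172))&(hsv[:,1]>130)
    if r.sum()>3: Q=L[r]; print(n,"red in tool",r.sum(),"min",np.round(Q.min(0),4),"max",np.round(Q.max(0),4))
E
python3 f.py
```

```text
pos [ 0.5349 -0.2121  0.2127] yaw a 1.5457 zt [-3.0e-04  1.2e-03 -1.0e+00] q [ 0.58  0.78 -0.49  1.79  0.54  0.71 -0.23] F [-0.2  0.  -0.3] open 2.95 t 22.1
turn [-0.    -0.001  0.002]
shift cm [-0.25 -0.05  6.54]
side red in tool 87 min [-0.0137 -0.0146  0.0369] max [0.0149 0.014  0.0816]
```

Request:
{"op": "carry_out", "data": {"motion": [-0.15,0,2,0,0,0,0,0,1.8,0,0,0,0,0,0,0,0,0,0,0,0,0,0,0]}}

```text
clock: 22.7
tool_pos: [0.535, -0.2154, 0.1752]
eef_rot: [0.717, 0.697, 0.0, 0.0]
contact_force: [-0.4, 0.7, -0.3]
opening: 0.333
```

```bash
python3 go.py .5343 -.2153 .1473 1.544; python3 f.py
```

```text
pos [ 0.535  -0.2154  0.1752] yaw a 1.5432 zt [ 4.e-04  0.e+00 -1.e+00] q [ 0.56  0.84 -0.45  1.81  0.58  0.63 -0.27] F [-0.4  0.7 -0.3] open 2.93 t 22.7
turn [ 0.    -0.    -0.001]
shift cm [ 0.   -0.07  2.79]
side red in tool 82 min [-0.0169 -0.0144  0.0364] max [0.0156 0.0145 0.1025]
```

Request:
{"op": "carry_out", "data": {"motion": [0,-0.05,0.6,0,0,0,0,0,0.6,0,0,0,0,0,0.6,0,0,0,0,0,0.6,0,0,0,0,0,0.4,0,0,0,0,0,0,0,0,0,0,0,0,0,0,0]}}

```text
clock: 23.68
tool_pos: [0.534, -0.2156, 0.1471]
eef_rot: [0.717, 0.697, -0.0, -0.0]
contact_force: [-1.8, 1.1, 4.1]
opening: 0.332
```

```bash
python3 go.py .5343 -.2153 .1473 1.544; python3 -c "
from h import *
p=snapshot('side');save(p,'place1.png',(130,40,290,190),4)"
```

```text
pos [ 0.534  -0.2156  0.1471] yaw a 1.5429 zt [-3.e-04 -3.e-04 -1.e+00] q [ 0.54  0.88 -0.42  1.83  0.61  0.57 -0.3 ] F [-1.8  1.1  4.1] open 2.93 t 23.675
turn [-0.     0.    -0.001]
shift cm [ 0.03  0.03 -0.02]
```

View pics/place1.png

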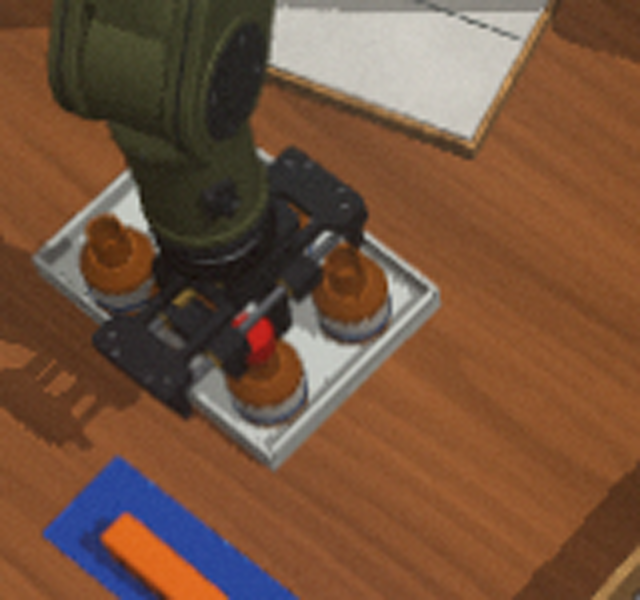

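The red head sits flush on the neck, at about (258,340). I'll release it and fetch stopper 2.

Request:
{"op": "carry_out", "data": {"motion": [0,0,0,0,0,0,0,0,0,0,0,0,0,0,0,0,0,0,0,0,-1.5,0,0,0,0,0,-2.5,0,0,0,0,0,-3,0,0,0,0,0,0,0,0,0], "hand": 4.6}}

```text
clock: 24.6
tool_pos: [0.5357, -0.2158, 0.2198]
eef_rot: [0.717, 0.697, 0.001, 0.002]
contact_force: [0.4, 0.1, 0.1]
opening: 0.521
```

Request:
{"op": "carry_out", "data": {"motion": [4.79,-0.183,0,0,0,0,4.79,-0.183,0,0,0,0,4.79,-0.183,0,0,0,0,4.79,-0.183,0,0,0,0,4.79,-0.183,0,0,0,0,4.79,-0.183,0,0,0,0,4.79,-0.183,0,0,0,0,4.79,-0.183,0,0,0,0]}}

```text
clock: 25.6
tool_pos: [0.5299, 0.1692, 0.2166]
eef_rot: [0.717, 0.697, -0.0, -0.0]
contact_force: [0.8, -0.1, -0.1]
opening: 0.524
```

Request:
{"op": "carry_out", "data": {"motion": [0,0,2,0,0,0,0,0,2,0,0,0,0,0,0,0,0,0,0,0,0,0,0,0]}}

```text
clock: 26.1
tool_pos: [0.5304, 0.1678, 0.1773]
eef_rot: [0.717, 0.697, 0.0, 0.0]
contact_force: [0.6, -0.4, 0.2]
opening: 0.521
```

```bash
python3 go.py .530 .1685 .0935 1.544; python3 m.py
```

```text
pos [0.5304 0.1678 0.1773] yaw a 1.5426 zt [ 3.e-04  2.e-04 -1.e+00] q [-0.17  0.8  -0.37  1.87  0.52  0.56 -0.91] F [ 0.6 -0.4  0.2] open 4.59 t 26.1
turn [ 0.    -0.    -0.001]
shift cm [ 0.06 -0.05  8.38]
top heads []
 neck circ [ 534.9 -215.9] 15.6 mean [ 534.5 -214.3  103.9] zmax 109
 neck circ [ 524.3 -298.9] 16.9 mean [ 523.8 -297.9   90.9] zmax 95
 neck circ [ 532.8 -360.6] 13.7 mean [ 533.3 -361.3   85.4] zmax 89
 neck circ [ 430.2 -370.5] 14.1 mean [ 429.4 -370.5   85.3] zmax 89
 neck circ [ 441.4 -291.1] 13.9 mean [ 440.7 -291.1   85.7] zmax 89
 neck circ [ 445.3 -212.2] 14.0 mean [ 445.4 -212.1   85.4] zmax 91
 handle ((686.229736328125, -171.72061157226562), (100.91624450683594, 26.34524917602539), 88.99690246582031) 0.04222827024066565
 front y [0.0787 0.0788]
side heads [([531.3, 208.1], 95), ([466.3, 209.3], 96), ([467.2, 181.4], 13)]
 neck circ [ 445. -211.] 15.8 mean [ 445.7 -210.8   84.1] zmax 88
 neck circ [ 534.3 -215.7] 16.9 mean [ 537.2 -212.8  101.4] zmax 108
 neck circ [ 523.7 -299.1] 19.1 mean [ 524.  -297.1   90.2] zmax 94
 neck circ [ 532.  -362.7] 15.3 mean [ 531.7 -362.5   84.2] zmax 88
 neck circ [ 440.4 -293. ] 15.1 mean [ 440.5 -292.2   84.2] zmax 87
 neck circ [ 429.4 -371.1] 15.2 mean [ 429.1 -370.    83.7] zmax 87
 handle ((687.2346801757812, -171.93075561523438), (100.44916534423828, 27.46319580078125), 88.8580551147461) 0.04242707593070615
 front y [0.0771 0.0777]
```

Request:
{"op": "carry_out", "data": {"motion": [0,0,3,0,0,0,0,0,3,0,0,0,0,0,1.8,0,0,0,0,0,0.5,0,0,0,0,0,0,0,0,0,0,0,0,0,0,0]}}

```text
clock: 26.95
tool_pos: [0.5308, 0.1681, 0.0948]
eef_rot: [0.717, 0.697, 0.001, 0.0]
contact_force: [0.6, -0.1, -0.5]
opening: 0.522
```

Request:
{"op": "carry_out", "data": {"motion": [0,0,0,0,0,0,0,0,0,0,0,0,0,0,0,0,0,0,0,0,0,0,0,0], "hand": 2.4}}

```text
clock: 27.45
tool_pos: [0.5305, 0.1679, 0.0942]
eef_rot: [0.717, 0.697, 0.0, 0.0]
contact_force: [0.4, -0.2, 3.4]
opening: 0.339
```

Request:
{"op": "carry_out", "data": {"motion": [0,0,-2,0,0,0,0,0,-4,0,0,0,0,0,-4,0,0,0,0,0,-2.5,0,0,0,0,0,0,0,0,0]}}

```text
clock: 28.08
tool_pos: [0.5311, 0.1681, 0.2203]
eef_rot: [0.717, 0.697, 0.002, 0.001]
contact_force: [0.5, 0.7, -0.8]
opening: 0.333
```

Request:
{"op": "carry_out", "data": {"motion": [-4.775,-0.93,0,0,0,0,-4.775,-0.93,0,0,0,0,-4.775,-0.93,0,0,0,0,-4.775,-0.93,0,0,0,0,-4.775,-0.93,0,0,0,0,-4.775,-0.93,0,0,0,0,-4.775,-0.93,0,0,0,0,-4.775,-0.93,0,0,0,0]}}

```text
clock: 29.08
tool_pos: [0.4441, -0.2132, 0.2175]
eef_rot: [0.717, 0.697, -0.0, -0.001]
contact_force: [-0.1, -0.5, -1.0]
opening: 0.336
```

Request:
{"op": "carry_out", "data": {"motion": [0,0,1.8,0,0,0,0,0,1.8,0,0,0,0,0,0,0,0,0,0,0,0,0,0,0]}}

```text
clock: 29.58
tool_pos: [0.4451, -0.2116, 0.1827]
eef_rot: [0.717, 0.697, -0.0, -0.0]
contact_force: [-1.0, 0.1, 0.6]
opening: 0.338
```

```bash
python3 go.py .4453 -.2113 .1473 1.544; python3 f.py; python3 m.py|grep neck
```

```text
pos [ 0.4451 -0.2116  0.1827] yaw a 1.5434 zt [-7.e-04  4.e-04 -1.e+00] q [ 0.61  0.75 -0.42  2.06  0.66  0.47 -0.34] F [-1.   0.1  0.6] open 2.97 t 29.575
turn [-0.001 -0.    -0.001]
shift cm [0.03 0.02 3.54]
side red in tool 74 min [-0.0029 -0.0147  0.0346] max [0.0153 0.0159 0.1018]
 neck circ [ 446. -202.] 9.2 mean [ 446.  -200.4   91.8] zmax 115
 neck circ [ 523.7 -298.6] 17.1 mean [ 524.  -298.1   90.7] zmax 95
 neck circ [ 532.8 -360.5] 13.9 mean [ 533.1 -361.7   84.7] zmax 88
 neck circ [ 428.1 -369.7] 15.9 mean [ 429.1 -369.9   83.7] zmax 88
 neck circ [ 522.7 -299.1] 19.0 mean [ 524.2 -297.2   90. ] zmax 94
 neck circ [ 530.3 -363.4] 16.2 mean [ 532.  -362.5   84.2] zmax 87
 neck circ [ 535.  -215.6] 16.5 mean [ 537.2 -213.   101.6] zmax 108
 neck circ [ 444.9 -203.2] 25.9 mean [ 447.5 -205.4   97.6] zmax 123
```

Request:
{"op": "carry_out", "data": {"motion": [0,0,0.7,0,0,0,0,0,0.7,0,0,0,0,0,0.7,0,0,0,0,0,0.7,0,0,0,0,0,0.5,0,0,0,0,0,0.2,0,0,0,0,0,0,0,0,0,0,0,0,0,0,0]}}

```text
clock: 30.78
tool_pos: [0.4451, -0.2119, 0.1481]
eef_rot: [0.717, 0.697, -0.0, 0.0]
contact_force: [-0.5, 0.5, 2.9]
opening: 0.336
```

Request:
{"op": "carry_out", "data": {"motion": [0,0,0,0,0,0,0,0,0,0,0,0,0,0,0,0,0,0,0,0,-1.5,0,0,0,0,0,-2.5,0,0,0,0,0,-3,0,0,0,0,0,0,0,0,0], "hand": 4.6}}

```text
clock: 31.65
tool_pos: [0.4462, -0.2123, 0.2194]
eef_rot: [0.717, 0.697, 0.001, 0.002]
contact_force: [0.2, 0.2, -0.3]
opening: 0.523
```

Request:
{"op": "carry_out", "data": {"motion": [5.28,0.93,0,0,0,0,5.28,0.93,0,0,0,0,5.28,0.93,0,0,0,0,5.28,0.93,0,0,0,0,5.28,0.93,0,0,0,0,5.28,0.93,0,0,0,0,5.28,0.93,0,0,0,0,5.28,0.93,0,0,0,0]}}

```text
clock: 32.65
tool_pos: [0.5312, 0.2096, 0.2166]
eef_rot: [0.717, 0.697, -0.001, 0.0]
contact_force: [0.6, -0.7, -1.2]
opening: 0.522
```

Request:
{"op": "carry_out", "data": {"motion": [0,0,2,0,0,0,0,0,2,0,0,0,0,0,0,0,0,0,0,0,0,0,0,0]}}

```text
clock: 33.15
tool_pos: [0.5314, 0.2082, 0.1779]
eef_rot: [0.717, 0.697, -0.0, 0.0]
contact_force: [0.4, 0.6, 0.4]
opening: 0.522
```

```bash
python3 go.py .531 .2085 .0935 1.544; python3 m.py
```

```text
pos [0.5314 0.2082 0.1779] yaw a 1.5427 zt [-1.e-04 -2.e-04 -1.e+00] q [-0.23  0.82 -0.38  1.83  0.51  0.6  -0.96] F [0.4 0.6 0.4] open 4.6 t 33.15
turn [-0.     0.    -0.001]
shift cm [ 0.03 -0.04  8.44]Traceback (most recent call last):
  File "m.py", line 11, in <module>
    print(n,"heads",[(np.round(np.add(Q[:,:2].min(0),Q[:,:2].max(0))*500,1).tolist(),len(Q)) for Q in clus(P[rr],.006) if len(Q)>8])
                                                                                                      ~~~~^^^^^^^^^^^^
  File "m.py", line 6, in clus
    L=fcluster(linkage(P[:,:2],"single"),d,"distance"); return [P[L==l] for l in np.unique(L)]
               ~~~~~~~^^^^^^^^^^^^^^^^^^
    n = distance.num_obs_y(y)
    raise ValueError("The number of observations cannot be determined on "
                     "an empty distance matrix.")
ValueError: The number of observations cannot be determined on an empty distance matrix.
```

Request:
{"op": "carry_out", "data": {"motion": [0,0,3,0,0,0,0,0,3,0,0,0,0,0,1.8,0,0,0,0,0,0.5,0,0,0,0,0,0,0,0,0,0,0,0,0,0,0]}}

```text
clock: 33.95
tool_pos: [0.5319, 0.2085, 0.0958]
eef_rot: [0.717, 0.697, 0.001, 0.0]
contact_force: [-0.2, 0.0, -0.3]
opening: 0.521
```

Request:
{"op": "carry_out", "data": {"motion": [0,0,0,0,0,0,0,0,0,0,0,0,0,0,0,0,0,0,0,0,0,0,0,0], "hand": 2.4}}

```text
clock: 34.45
tool_pos: [0.5316, 0.2083, 0.0952]
eef_rot: [0.717, 0.697, 0.0, 0.0]
contact_force: [0.5, -0.3, 3.5]
opening: 0.337
```

Request:
{"op": "carry_out", "data": {"motion": [0,0,-2,0,0,0,0,0,-4,0,0,0,0,0,-4,0,0,0,0,0,-2.5,0,0,0,0,0,0,0,0,0]}}

```text
clock: 35.08
tool_pos: [0.5322, 0.2086, 0.2214]
eef_rot: [0.717, 0.697, 0.002, 0.001]
contact_force: [0.3, -0.5, 0.2]
opening: 0.335
```

Request:
{"op": "carry_out", "data": {"motion": [-5.02,-0.766,0,0,0,0,-5.02,-0.766,0,0,0,0,-5.02,-0.766,0,0,0,0,-5.02,-0.766,0,0,0,0,-5.02,-0.766,0,0,0,0,-5.02,-0.766,0,0,0,0,-5.02,-0.766,0,0,0,0,-5.02,-0.766,0,0,0,0]}}

```text
clock: 36.08
tool_pos: [0.4578, -0.1929, 0.2185]
eef_rot: [0.717, 0.697, -0.0, -0.001]
contact_force: [0.2, 0.2, 0.0]
opening: 0.338
```

Request:
{"op": "carry_out", "data": {"motion": [-5.02,-0.766,0,0,0,0,-5.02,-0.766,0,0,0,0,0,0,1.8,0,0,0,0,0,1.8,0,0,0,0,0,0,0,0,0,0,0,0,0,0,0]}}

```text
clock: 36.83
tool_pos: [0.4408, -0.291, 0.1837]
eef_rot: [0.717, 0.697, -0.0, -0.0]
contact_force: [-0.6, -0.3, -0.1]
opening: 0.332
```

```bash
sed -i 's/^def clus(P,d):/&\n    if len(P)<2: return []/' m.py; python3 go.py .4408 -.2913 .1478 1.544; python3 f.py; python3 m.py
```

```text
pos [ 0.4408 -0.291   0.1837] yaw a 1.5435 zt [-6.e-04  5.e-04 -1.e+00] q [ 0.78  0.78 -0.47  1.95  0.65  0.56 -0.16] F [-0.6 -0.3 -0.1] open 2.93 t 36.825
turn [-0.001 -0.001 -0.001]
shift cm [-0.03  0.01  3.59]
top red in tool 17 min [ 0.0017 -0.0094  0.0419] max [0.0154 0.0085 0.0999]
side red in tool 88 min [-0.008  -0.0152  0.0382] max [0.0138 0.0162 0.1077]
top heads [([465.9, 129.3], 62), ([465.8, 170.4], 68), ([467.1, 208.3], 60)]
 neck circ [ 535.2 -215.5] 15.9 mean [ 534.7 -214.4  104. ] zmax 109
 neck circ [ 445.8 -210.6] 15.5 mean [ 446.3 -209.5  104.4] zmax 110
 neck circ [ 518.3 -286.6] 9.3 mean [ 519.  -286.8   90.9] zmax 97
 neck circ [ 442.2 -282.1] 19.2 mean [ 441.2 -282.7   92.8] zmax 124
 handle ((686.1087036132812, -171.46615600585938), (99.64501190185547, 26.609621047973633), 88.62846374511719) 0.04225915027463961
 front y [0.0786 0.0787]
side heads [([464.6, 129.6], 91), ([466.8, 209.4], 92), ([465.5, 169.8], 94)]
 neck circ [ 447.1 -211. ] 16.2 mean [ 448.2 -208.7  102. ] zmax 108
 neck circ [ 534.8 -216.1] 17.1 mean [ 537.  -213.2  101.5] zmax 107
 neck circ [ 438.6 -284.5] 26.0 mean [ 442.7 -286.7   98.4] zmax 123
 neck circ [ 524.8 -298.3] 19.0 mean [ 524.7 -296.5   89.8] zmax 94
 neck circ [ 531.4 -362.2] 15.8 mean [ 532.2 -362.9   84.2] zmax 87
 handle ((687.3729248046875, -171.82565307617188), (99.7573013305664, 27.60011863708496), 88.64960479736328) 0.04255647295624475
 front y [0.077  0.0783]
```

Request:
{"op": "carry_out", "data": {"motion": [0,0,0.7,0,0,0,0,0,0.7,0,0,0,0,0,0.7,0,0,0,0,0,0.7,0,0,0,0,0,0.5,0,0,0,0,0,0.2,0,0,0,0,0,0,0,0,0,0,0,0,0,0,0]}}

```text
clock: 38.02
tool_pos: [0.4408, -0.2914, 0.1492]
eef_rot: [0.717, 0.697, -0.0, 0.0]
contact_force: [-1.7, 0.7, 3.3]
opening: 0.335
```

Request:
{"op": "carry_out", "data": {"motion": [0,0,0,0,0,0,0,0,0,0,0,0,0,0,0,0,0,0,0,0,-1.5,0,0,0,0,0,-2.5,0,0,0,0,0,-3,0,0,0,0,0,0,0,0,0], "hand": 4.6}}

```text
clock: 38.9
tool_pos: [0.442, -0.2919, 0.2215]
eef_rot: [0.717, 0.697, 0.001, 0.002]
contact_force: [-0.4, -0.4, -0.1]
opening: 0.521
```

Request:
{"op": "carry_out", "data": {"motion": [5.27,0.157,0,0,0,0,5.27,0.157,0,0,0,0,5.27,0.157,0,0,0,0,5.27,0.157,0,0,0,0,5.27,0.157,0,0,0,0,5.27,0.157,0,0,0,0,5.27,0.157,0,0,0,0,5.27,0.157,0,0,0,0]}}

```text
clock: 39.9
tool_pos: [0.4648, 0.1312, 0.2186]
eef_rot: [0.717, 0.697, -0.0, -0.0]
contact_force: [1.9, -0.3, 0.3]
opening: 0.523
```

Request:
{"op": "carry_out", "data": {"motion": [0,0,2,0,0,0,0,0,2,0,0,0,0,0,0,0,0,0,0,0,0,0,0,0]}}

```text
clock: 40.4
tool_pos: [0.4652, 0.1296, 0.1792]
eef_rot: [0.717, 0.697, 0.0, 0.0]
contact_force: [0.5, 0.2, -0.2]
opening: 0.52
```

```bash
python3 go.py .465 .1297 .094 1.544; python3 m.py
```

```text
pos [0.4652 0.1296 0.1792] yaw a 1.5427 zt [ 0.  0. -1.] q [-0.16  0.74 -0.33  2.09  0.59  0.4  -0.99] F [ 0.5  0.2 -0.2] open 4.58 t 40.4
turn [ 0.    -0.    -0.001]
shift cm [ 0.01 -0.02  8.52]
top heads []
 neck circ [ 534.9 -216.3] 15.7 mean [ 534.5 -214.2  104.6] zmax 110
 neck circ [ 446.2 -210.4] 15.2 mean [ 446.4 -209.9  104. ] zmax 108
 neck circ [ 524.2 -298.1] 16.9 mean [ 524.  -297.7   91.7] zmax 95
 neck circ [ 532.5 -361. ] 14.1 mean [ 532.2 -360.8   85.1] zmax 88
 neck circ [ 442.2 -291. ] 15.5 mean [ 441.8 -289.   104.3] zmax 109
 neck circ [ 428.9 -370.4] 13.8 mean [ 429.1 -371.4   84.6] zmax 89
 handle ((685.8407592773438, -171.51055908203125), (99.9913330078125, 26.506013870239258), 89.59751892089844) 0.04268241624503445
 front y [0.0785 0.0786]
side heads [([467.3, 209.8], 90), ([465.2, 169.7], 97)]
 neck circ [ 429.2 -371.5] 15.4 mean [ 429.4 -370.2   83.8] zmax 87
 neck circ [ 440.9 -293.1] 16.8 mean [ 442.8 -288.7  100.4] zmax 107
 neck circ [ 446.3 -211.7] 16.5 mean [ 448.1 -209.   101.1] zmax 107
 neck circ [ 534.9 -216.3] 16.7 mean [ 536.9 -213.2  101.6] zmax 107
 neck circ [ 523.2 -300.2] 18.7 mean [ 523.9 -297.5   90.2] zmax 94
 neck circ [ 531. -363.] 15.7 mean [ 531.1 -362.5   84.5] zmax 88
 handle ((687.1738891601562, -171.9461669921875), (98.63355255126953, 27.300012588500977), 88.55923461914062) 0.042471423748170666
 front y [0.0771 0.0779]
```

Request:
{"op": "carry_out", "data": {"motion": [0,0,3,0,0,0,0,0,3,0,0,0,0,0,1.9,0,0,0,0,0,0.5,0,0,0,0,0,0,0,0,0,0,0,0,0,0,0]}}

```text
clock: 41.25
tool_pos: [0.4656, 0.1297, 0.0957]
eef_rot: [0.717, 0.697, 0.001, 0.0]
contact_force: [0.8, -0.1, 0.5]
opening: 0.524
```

Request:
{"op": "carry_out", "data": {"motion": [0,0,0,0,0,0,0,0,0,0,0,0,0,0,0,0,0,0,0,0,0,0,0,0], "hand": 2.4}}

```text
clock: 41.75
tool_pos: [0.4653, 0.1297, 0.0952]
eef_rot: [0.717, 0.697, 0.0, 0.0]
contact_force: [-0.1, -1.0, 4.5]
opening: 0.334
```

Request:
{"op": "carry_out", "data": {"motion": [0,0,-2,0,0,0,0,0,-4,0,0,0,0,0,-4,0,0,0,0,0,-2.5,0,0,0,0,0,0,0,0,0]}}

```text
clock: 42.38
tool_pos: [0.4658, 0.1298, 0.2212]
eef_rot: [0.717, 0.697, 0.002, 0.001]
contact_force: [0.7, -1.3, -0.3]
opening: 0.334
```

Request:
{"op": "carry_out", "data": {"motion": [-5.007,-0.221,0,0,0,0,-5.007,-0.221,0,0,0,0,-5.007,-0.221,0,0,0,0,-5.007,-0.221,0,0,0,0,-5.007,-0.221,0,0,0,0,-5.007,-0.221,0,0,0,0,-5.007,-0.221,0,0,0,0,-5.007,-0.221,0,0,0,0]}}

```text
clock: 43.38
tool_pos: [0.4354, -0.2716, 0.2184]
eef_rot: [0.717, 0.697, -0.0, -0.001]
contact_force: [0.9, 0.1, -1.3]
opening: 0.336
```

Request:
{"op": "carry_out", "data": {"motion": [-5.007,-0.221,0,0,0,0,-5.007,-0.221,0,0,0,0,0,0,1.8,0,0,0,0,0,1.8,0,0,0,0,0,0,0,0,0,0,0,0,0,0,0]}}

```text
clock: 44.12
tool_pos: [0.4297, -0.3688, 0.1839]
eef_rot: [0.716, 0.698, 0.0, -0.0]
contact_force: [-0.3, 0.7, 0.2]
opening: 0.336
```

```bash
python3 go.py .4292 -.3703 .1485 1.544; python3 f.py; python3 m.py|grep neck
```

```text
pos [ 0.4297 -0.3688  0.1839] yaw a 1.5454 zt [-1.e-04  7.e-04 -1.e+00] q [ 0.94  0.83 -0.53  1.84  0.65  0.66 -0.01] F [-0.3  0.7  0.2] open 2.96 t 44.125
turn [-0.    -0.001  0.001]
shift cm [-0.15 -0.04  3.54]
top red in tool 32 min [ 0.0078 -0.0149  0.042 ] max [0.0168 0.0143 0.0597]
side red in tool 105 min [-0.013  -0.0156  0.0377] max [0.0172 0.0151 0.0976]
 neck circ [ 535.4 -215.4] 15.5 mean [ 534.5 -214.4  104.3] zmax 109
 neck circ [ 524.1 -298.8] 16.8 mean [ 523.9 -297.9   90.7] zmax 95
 neck circ [ 533.  -360.5] 14.0 mean [ 533.1 -360.5   85. ] zmax 88
 neck circ [ 446.2 -210.2] 15.1 mean [ 446.3 -209.6  103.8] zmax 108
 neck circ [ 442.1 -291. ] 15.9 mean [ 442.1 -289.1  103.5] zmax 109
 neck circ [ 424.9 -363.6] 16.9 mean [ 428.  -361.7   89.6] zmax 116
 neck circ [ 536.  -216.1] 16.2 mean [ 537.1 -212.9  101. ] zmax 107
 neck circ [ 522.4 -300.4] 18.8 mean [ 523.9 -297.3   89.7] zmax 94
 neck circ [ 531.  -363.1] 15.7 mean [ 531.8 -361.6   84. ] zmax 87
 neck circ [ 431.2 -361.9] 26.6 mean [ 432.3 -364.7   99.9] zmax 124
 neck circ [ 440.2 -292.2] 16.5 mean [ 442.9 -288.9  101. ] zmax 108
 neck circ [ 445.7 -211.7] 16.5 mean [ 448.2 -208.6  101.5] zmax 108
```

Request:
{"op": "carry_out", "data": {"motion": [-0.12,-0.03,0.7,0,0,0,0,0,0.7,0,0,0,0,0,0.7,0,0,0,0,0,0.7,0,0,0,0,0,0.5,0,0,0,0,0,0.2,0,0,0,0,0,0,0,0,0,0,0,0,0,0,0]}}

```text
clock: 45.32
tool_pos: [0.4288, -0.3714, 0.1493]
eef_rot: [0.717, 0.697, -0.0, 0.0]
contact_force: [-1.2, -0.0, 3.6]
opening: 0.334
```

Request:
{"op": "carry_out", "data": {"motion": [0,0,0,0,0,0,0,0,0,0,0,0,0,0,0,0,0,0,0,0,-1.5,0,0,0,0,0,-2.5,0,0,0,0,0,-3,0,0,0,0,0,0,0,0,0], "hand": 4.6}}

```text
clock: 46.2
tool_pos: [0.43, -0.372, 0.2217]
eef_rot: [0.717, 0.697, 0.001, 0.003]
contact_force: [-0.1, 0.6, -0.8]
opening: 0.522
```

Request:
{"op": "carry_out", "data": {"motion": [5.41,0.213,0,0,0,0,5.41,0.213,0,0,0,0,5.41,0.213,0,0,0,0,5.41,0.213,0,0,0,0,5.41,0.213,0,0,0,0,5.41,0.213,0,0,0,0,5.41,0.213,0,0,0,0,5.41,0.213,0,0,0,0]}}

```text
clock: 47.2
tool_pos: [0.4576, 0.0624, 0.2186]
eef_rot: [0.717, 0.697, -0.0, -0.0]
contact_force: [0.6, 0.2, -0.4]
opening: 0.525
```

Request:
{"op": "carry_out", "data": {"motion": [5.41,0.213,0,0,0,0,5.41,0.213,0,0,0,0,0,0,2,0,0,0,0,0,2,0,0,0,0,0,0,0,0,0,0,0,0,0,0,0]}}

```text
clock: 47.95
tool_pos: [0.4652, 0.1687, 0.1792]
eef_rot: [0.717, 0.697, 0.0, 0.0]
contact_force: [-0.0, -0.1, 0.4]
opening: 0.521
```

```bash
python3 go.py .4655 .170 .0945 1.544; python3 m.py
```

```text
pos [0.4652 0.1687 0.1792] yaw a 1.5426 zt [ 1.e-04  0.e+00 -1.e+00] q [-0.22  0.75 -0.36  2.05  0.6   0.44 -1.07] F [-0.  -0.1  0.4] open 4.59 t 47.95
turn [ 0.    -0.    -0.001]
shift cm [0.13 0.03 8.47]
top heads []
 neck circ [ 535.1 -215.6] 15.5 mean [ 534.5 -214.2  104.2] zmax 109
 neck circ [ 446.2 -210.4] 15.2 mean [ 446.3 -209.5  104.2] zmax 108
 neck circ [ 524.4 -298.9] 17.0 mean [ 523.8 -297.8   90.7] zmax 94
 neck circ [ 532.5 -361.4] 13.7 mean [ 532.4 -361.4   85.2] zmax 88
 neck circ [ 442.3 -290.7] 15.8 mean [ 441.9 -289.   103.6] zmax 108
 neck circ [ 430.5 -370.1] 15.9 mean [ 430.5 -367.6  103.4] zmax 109
 handle ((686.2949829101562, -171.8658447265625), (100.96806335449219, 26.150676727294922), 89.31132507324219) 0.04257764128940596
 front y [0.0785 0.0786]
side heads [([466.7, 209.5], 89)]
 neck circ [ 536.9 -216.1] 17.3 mean [ 537.  -213.2  101.3] zmax 107
 neck circ [ 524.3 -298.1] 18.4 mean [ 524.1 -297.1   90. ] zmax 94
 neck circ [ 529.6 -362.8] 16.6 mean [ 532.1 -362.3   84.3] zmax 88
 neck circ [ 445.9 -211.2] 16.3 mean [ 448.5 -208.7  101.2] zmax 108
 neck circ [ 440.4 -291.7] 16.3 mean [ 442.9 -288.9  100.4] zmax 107
 neck circ [ 430.3 -370.2] 16.5 mean [ 431.8 -367.   100.6] zmax 108
 handle ((687.3287963867188, -171.92694091796875), (99.5601577758789, 27.3018798828125), 88.44064331054688) 0.042161586343305496
 front y [0.0773 0.0779]
```

Request:
{"op": "carry_out", "data": {"motion": [0.1,0.02,3,0,0,0,0,0,3,0,0,0,0,0,1.9,0,0,0,0,0,0.5,0,0,0,0,0,0,0,0,0,0,0,0,0,0,0]}}

```text
clock: 48.8
tool_pos: [0.4658, 0.1699, 0.0958]
eef_rot: [0.717, 0.697, 0.001, 0.0]
contact_force: [-0.3, -0.4, -0.5]
opening: 0.521
```

Request:
{"op": "carry_out", "data": {"motion": [0,0,0,0,0,0,0,0,0,0,0,0,0,0,0,0,0,0,0,0,0,0,0,0], "hand": 2.4}}

```text
clock: 49.3
tool_pos: [0.4656, 0.1698, 0.0952]
eef_rot: [0.717, 0.697, 0.0, 0.0]
contact_force: [0.2, 0.5, 5.2]
opening: 0.335
```

Request:
{"op": "carry_out", "data": {"motion": [0,0,-2,0,0,0,0,0,-4,0,0,0,0,0,-4,0,0,0,0,0,-2.5,0,0,0,0,0,0,0,0,0]}}

```text
clock: 49.92
tool_pos: [0.466, 0.1699, 0.2212]
eef_rot: [0.717, 0.697, 0.002, 0.001]
contact_force: [0.1, 0.3, -1.2]
opening: 0.332
```

Request:
{"op": "carry_out", "data": {"motion": [-5.29,0.81,0,0,0,0,-5.29,0.81,0,0,0,0,-5.29,0.81,0,0,0,0,-5.29,0.81,0,0,0,0,-5.29,0.81,0,0,0,0,-5.29,0.81,0,0,0,0,-5.29,0.81,0,0,0,0,-5.29,0.81,0,0,0,0]}}

```text
clock: 50.92
tool_pos: [0.5176, -0.2567, 0.2182]
eef_rot: [0.717, 0.697, -0.0, -0.001]
contact_force: [0.2, 1.2, -0.2]
opening: 0.336
```

Request:
{"op": "carry_out", "data": {"motion": [-5.29,0.81,0,0,0,0,-5.29,0.81,0,0,0,0,0,0,1.8,0,0,0,0,0,1.8,0,0,0,0,0,0,0,0,0,0,0,0,0,0,0]}}

```text
clock: 51.68
tool_pos: [0.532, -0.3598, 0.184]
eef_rot: [0.716, 0.698, 0.0, -0.0]
contact_force: [0.1, 0.1, 0.5]
opening: 0.33
```

```bash
python3 go.py .5319 -.3613 .149 1.544; python3 f.py; python3 m.py|grep neck
```

```text
pos [ 0.532  -0.3598  0.184 ] yaw a 1.5452 zt [-0.e+00  6.e-04 -1.e+00] q [ 0.82  0.91 -0.56  1.59  0.61  0.82 -0.03] F [0.1 0.1 0.5] open 2.91 t 51.675
turn [-0.    -0.001  0.001]
shift cm [-0.15 -0.01  3.5 ]
top red in tool 30 min [ 0.0086 -0.0143  0.0407] max [0.0168 0.0124 0.0593]
side red in tool 119 min [-0.0175 -0.0152  0.0384] max [0.0156 0.0156 0.101 ]
 neck circ [ 535.2 -215.9] 15.8 mean [ 534.5 -214.2  104.2] zmax 109
 neck circ [ 524.7 -298.2] 17.4 mean [ 523.9 -297.8   90.9] zmax 95
 neck circ [ 532.6 -357.6] 12.6 mean [ 531.2 -351.9   87.3] zmax 93
 neck circ [ 430.6 -369.6] 16.2 mean [ 428.6 -367.3  103.6] zmax 108
 neck circ [ 441.4 -290.8] 15.8 mean [ 441.9 -289.   104.6] zmax 109
 neck circ [ 446.2 -210.9] 15.2 mean [ 446.4 -209.8  104.5] zmax 108
 neck circ [ 536.2 -215.3] 16.4 mean [ 537.2 -213.   101.7] zmax 108
 neck circ [ 523.3 -298.3] 18.1 mean [ 524.2 -296.8   90.5] zmax 94
 neck circ [ 530.7 -359.1] 19.6 mean [ 533.2 -357.    96.5] zmax 123
 neck circ [ 428.9 -370. ] 17.0 mean [ 432.1 -366.7  100.5] zmax 108
 neck circ [ 446.1 -212. ] 16.4 mean [ 448.3 -208.7  100.8] zmax 108
 neck circ [ 441.2 -291.7] 15.8 mean [ 443.1 -288.7  100.9] zmax 108
```

Request:
{"op": "carry_out", "data": {"motion": [-0.12,0,0.7,0,0,0,0,0,0.7,0,0,0,0,0,0.7,0,0,0,0,0,0.7,0,0,0,0,0,0.5,0,0,0,0,0,0.2,0,0,0,0,0,0,0,0,0,0,0,0,0,0,0]}}

```text
clock: 52.88
tool_pos: [0.5317, -0.3625, 0.1495]
eef_rot: [0.717, 0.697, 0.0, 0.0]
contact_force: [-1.5, 1.0, 4.7]
opening: 0.333
```

Request:
{"op": "carry_out", "data": {"motion": [0,0,0,0,0,0,0,0,0,0,0,0,0,0,0,0,0,0,0,0,-1.5,0,0,0,0,0,-2.5,0,0,0,0,0,-3,0,0,0,0,0,0,0,0,0], "hand": 4.6}}

```text
clock: 53.75
tool_pos: [0.5331, -0.3629, 0.2222]
eef_rot: [0.717, 0.697, 0.001, 0.003]
contact_force: [0.7, -0.1, -0.3]
opening: 0.522
```

Request:
{"op": "carry_out", "data": {"motion": [5,-0.5,0,0,0,0,5,-0.5,0,0,0,0,5,-0.5,0,0,0,0,5,-0.5,0,0,0,0,5,-0.5,0,0,0,0,5,-0.5,0,0,0,0,0,0,0,0,0,0,0,0,0,0,0,0], "hand": 0}}

```text
clock: 54.75
tool_pos: [0.5097, -0.0625, 0.2186]
eef_rot: [0.717, 0.697, -0.001, 0.0]
contact_force: [0.6, -0.2, 0.4]
opening: 0.007
```

```bash
python3 go.py .499 -.0 .1 1.56; python3 m.py; python3 -c "
from h import *
p=snapshot('top');save(p,'all.png',(300,140,430,270),4)"
```

```text
pos [ 0.5097 -0.0625  0.2186] yaw a 1.5426 zt [-9.0e-04 -1.1e-03 -1.0e+00] q [ 0.34  0.72 -0.51  1.97  0.6   0.61 -0.6 ] F [ 0.6 -0.2  0.4] open 0.06 t 54.75
turn [-0.001  0.001 -0.017]
shift cm [ 6.23 -1.23 11.86]
top heads [([467.1, 208.3], 60)]
 neck circ [ 535.  -215.1] 15.3 mean [ 534.7 -214.6  104.1] zmax 108
 neck circ [ 532.3 -361. ] 15.4 mean [ 532.1 -359.   103.7] zmax 109
 neck circ [ 524.4 -298.7] 17.0 mean [ 523.8 -297.6   91.4] zmax 97
 neck circ [ 429.9 -370. ] 16.1 mean [ 430.5 -367.7  103.6] zmax 109
 neck circ [ 446.7 -294.2] 13.6 mean [ 448.2 -295.   105.1] zmax 108
 handle ((686.0913696289062, -171.85543823242188), (100.7259750366211, 26.60640525817871), 89.2240219116211) 0.04286290362200132
 front y [0.0785 0.0786]
side heads [([466.9, 210.1], 95)]
 neck circ [ 445.9 -211.5] 16.3 mean [ 450.8 -211.3  101.9] zmax 107
 neck circ [ 441.  -291.1] 15.8 mean [ 443.2 -288.6  100.3] zmax 108
 neck circ [ 428.5 -368.6] 17.7 mean [ 431.9 -367.1  101.3] zmax 107
 neck circ [ 535.9 -214.9] 16.4 mean [ 537.2 -213.   101.6] zmax 108
 neck circ [ 523.6 -299.5] 18.3 mean [ 524.1 -297.2   89.7] zmax 93
 neck circ [ 531.3 -362.3] 15.9 mean [ 533.7 -358.5  100.2] zmax 108
 handle ((687.1614990234375, -171.56201171875), (98.9949951171875, 27.361093521118164), 88.21410369873047) 0.04252954816965715
 front y [0.0772 0.0781]
```

View pics/all.png

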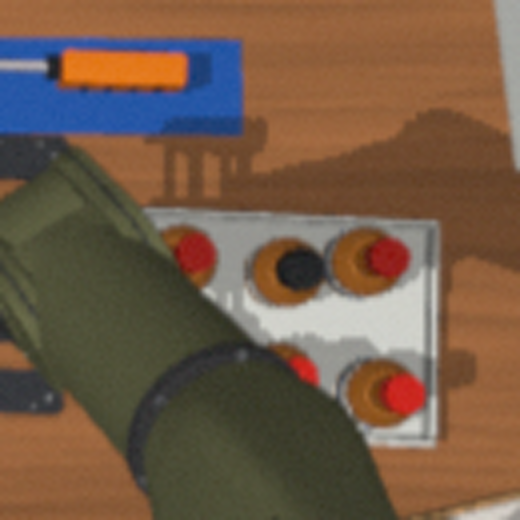

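All five heads are on their bottles in both cameras, with tops at about 105 mm, and one stopper is left in the carton. Next I'll tilt the closed fingers forward and push the carton back.

Request:
{"op": "carry_out", "data": {"motion": [0,0,0,0,0,-0.027,0,0,0,0,0.13,0,0,0,0,0,0.13,0,0,0,0,0,0.13,0,0,0,0,0,0.13,0,0,0,0,0,0,0,0,0,0,0,0,0]}}

```text
clock: 55.78
tool_pos: [0.5099, -0.0614, 0.2192]
eef_rot: [0.683, 0.683, 0.181, -0.181]
contact_force: [-0.5, 0.2, 0.1]
opening: 0.007
```

```bash
python3 go.py .499 .0 .095; python3 -c "
from h import *
s=monitor.get_state();X=R.from_quat(s['eef_rot']).as_matrix();print(np.round(X,3),'tip',s['tool_pos']+.064*X[:,2]); d=np.array([.499,.0,.095])-s['tool_pos'];print(d,(X.T@[0,.01,0])*100,(X.T@[0,0,-.01])*100)"
```

```text
pos [ 0.5099 -0.0614  0.2192] yaw a 1.571 zt [ 5.000e-04  4.955e-01 -8.686e-01] q [ 0.8   0.93 -0.94  1.89  0.32  0.66 -0.17] F [-0.5  0.2  0.1] open 0.06 t 55.775
shift cm [-0.82 -1.09 13.83]
[[-0.     1.     0.001]
 [ 0.869 -0.     0.496]
 [ 0.496  0.001 -0.869]] tip [ 0.50988677 -0.02969145  0.1635701 ]
[-0.01085345  0.06140487 -0.12416018] [ 8.68595248e-01 -1.28929184e-04  4.95522228e-01] [-4.95522223e-01 -5.25845231e-04  8.68595101e-01]
```

Request:
{"op": "carry_out", "data": {"motion": [-0.2,-0.27,3.4,0,0,0,-0.2,-0.27,3.4,0,0,0,-0.2,-0.27,3.4,0,0,0,-0.2,-0.27,3.6,0,0,0,0,0,0,0,0,0,0,0,0,0,0,0]}}

```text
clock: 56.52
tool_pos: [0.4999, 0.0002, 0.0965]
eef_rot: [0.683, 0.684, 0.182, -0.181]
contact_force: [-0.1, -0.7, -0.0]
opening: 0.008
```

Request:
{"op": "carry_out", "data": {"motion": [1.3,0,0.743,0,0,0,1.3,0,0.743,0,0,0,0.87,0,0.5,0,0,0,0.87,0,0.5,0,0,0,0.87,0,0.5,0,0,0,0.87,0,0.5,0,0,0,0.87,0,0.5,0,0,0,0,0,0,0,0,0]}}

```text
clock: 57.52
tool_pos: [0.4998, 0.0803, 0.0955]
eef_rot: [0.684, 0.683, 0.182, -0.181]
contact_force: [0.6, -1.4, 1.7]
opening: 0.005
```

```bash
python3 go.py .499 .272 .095; python3 m.py|grep -v neck; python3 e.py; python3 -c "
from h import *
p=snapshot('side');save(p,'push.png',s=1.2)"
```

```text
pos [0.4998 0.0803 0.0955] yaw a 1.5708 zt [ 0.0018  0.4962 -0.8682] q [ 0.41  1.06 -0.69  2.05  0.4   0.18 -0.37] F [ 0.6 -1.4  1.7] open 0.04 t 57.525
shift cm [16.62 -0.1   9.55]
top heads [([466.9, 249.4], 61)]
 handle ((685.8811645507812, -171.74807739257812), (101.06800079345703, 26.46885108947754), 88.90817260742188) 0.04187949860717199
 front y [0.0878 0.1003]
side heads [([466.4, 249.5], 93)]
 handle ((687.2037353515625, -171.9593505859375), (98.4522933959961, 27.235597610473633), 88.69046020507812) 0.04240172477372177
 front y [0.0965 0.0993]
top carton ((501.58917236328125, 242.07064819335938), (312.7128601074219, 220.14813232421875), 88.94261932373047) front y [0.0858 0.0983]
side carton ((495.0599060058594, 229.2225799560547), (348.2191162109375, 223.1138458251953), 88.46906280517578) front y [0.0963 0.1007]
```

View pics/push.png

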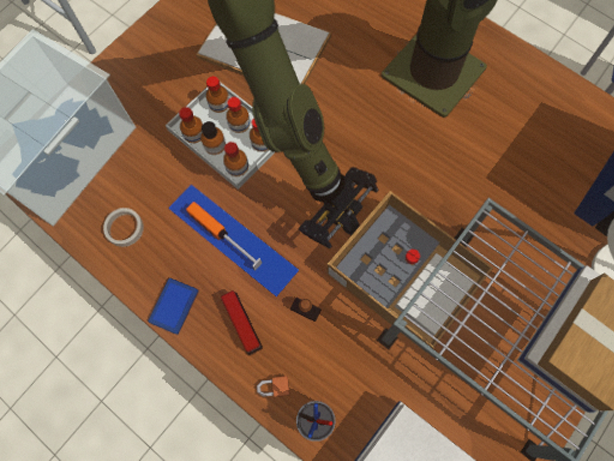

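Request:
{"op": "carry_out", "data": {"motion": [1.3,0,0.743,0,0,0,1.3,0,0.743,0,0,0,1.3,0,0.743,0,0,0,1.3,0,0.743,0,0,0,1.3,0,0.743,0,0,0,1.3,0,0.743,0,0,0,1.3,0,0.743,0,0,0,0,0,0,0,0,0]}}

```text
clock: 58.78
tool_pos: [0.4991, 0.1873, 0.0958]
eef_rot: [0.682, 0.684, 0.183, -0.182]
contact_force: [0.1, -0.3, 0.1]
opening: 0.002
```

```bash
python3 go.py .499 .272 .095; python3 m.py|grep head; python3 e.py
```

```text
pos [0.4991 0.1873 0.0958] yaw a 1.5735 zt [-0.      0.4988 -0.8667] q [ 0.17  1.04 -0.63  2.05  0.34  0.06 -0.5 ] F [ 0.1 -0.3  0.1] open 0.02 t 58.775
shift cm [7.3  0.01 4.29]
top heads []
side heads []
top carton ((499.49188232421875, 351.5689697265625), (315.3195495605469, 220.1947021484375), 89.22653198242188) front y [0.194  0.2067]
side carton ((493.37371826171875, 336.1806640625), (350.3880310058594, 224.4612579345703), 89.550537109375) front y [0.2027 0.2062]
```

Request:
{"op": "carry_out", "data": {"motion": [-0.87,0,-0.5,0,0,0,0.5,0,-0.87,0,0,0,0.5,0,-0.87,0,0,0,0,0,0,0,-0.12,0,0,0,0,0,0,0,0,0,0,0,0,0]}}

```text
clock: 59.72
tool_pos: [0.4992, 0.1747, 0.1155]
eef_rot: [0.693, 0.693, 0.141, -0.141]
contact_force: [-0.2, -0.1, 0.4]
opening: 0.005
```

```bash
python3 go.py .499 .272 .115; python3 m.py|grep head;python3 -c "
from h import *
s=monitor.get_state();X=R.from_quat(s['eef_rot']).as_matrix();print((X.T@[0,.01,0])*100,(X.T@[0,0,.01])*100,np.arcsin(X[1,2]))"
```

```text
pos [0.4992 0.1747 0.1155] yaw a 1.5703 zt [ 3.000e-04  3.903e-01 -9.207e-01] q [ 0.09  0.95 -0.54  2.05  0.32  0.13 -0.54] F [-0.2 -0.1  0.4] open 0.04 t 59.725
shift cm [ 8.94 -0.03  3.84]
top heads []
side heads []
[ 0.92078167 -0.00218702  0.39007221] [ 0.39007069 -0.00109798 -0.92078426] 0.4007100085482578
```

Request:
{"op": "carry_out", "data": {"motion": [0.3,0,-0.9,0,-0.15,0,0,0,0,0,0,0,0,0,0,0,0,0]}}

```text
clock: 60.2
tool_pos: [0.499, 0.1731, 0.1241]
eef_rot: [0.702, 0.701, 0.088, -0.089]
contact_force: [-0.1, -0.6, 0.3]
opening: 0.003
```

Request:
{"op": "carry_out", "data": {"motion": [1.45,0,0.37,0,0,0,1.45,0,0.37,0,0,0,0.97,0,0.25,0,0,0,0.97,0,0.25,0,0,0,0,0,0,0,0,0]}}

```text
clock: 60.82
tool_pos: [0.4992, 0.2255, 0.1248]
eef_rot: [0.701, 0.702, 0.089, -0.088]
contact_force: [-1.1, 0.4, -0.1]
opening: 0.007
```

```bash
python3 go.py .499 .272 .125; python3 m.py|grep head;python3 -c "
from h import *
s=monitor.get_state();X=R.from_quat(s['eef_rot']).as_matrix();print((X.T@[0,.01,0])*100,np.arcsin(X[1,2]),s['q'][5],'tip front y',s['tool_pos'][1]+.064*X[1,2]+.009*X[1,0],s['tool_pos'][2]+.064*X[2,2])"
```

```text
pos [0.4992 0.2255 0.1248] yaw a 1.5716 zt [ 3.000e-04  2.485e-01 -9.686e-01] q [-0.18  0.89 -0.37  1.99  0.26  0.2  -0.66] F [-1.1  0.4 -0.1] open 0.06 t 60.825
shift cm [ 4.51 -0.02  1.13]
top heads []
side heads []
[ 9.68612998e-01 -1.95280822e-04  2.48573573e-01] 0.251207327538779 0.20327437839409565 tip front y 0.24952389650438656 0.06290544294177411
```

Request:
{"op": "carry_out", "data": {"motion": [0.97,0,0.25,0,0,0,0.97,0,0.25,0,0,0,0.97,0,0.25,0,0,0,0.97,0,0.25,0,0,0,0.78,0,0.2,0,0,0,0,0,0,0,0,0]}}

```text
clock: 61.68
tool_pos: [0.4994, 0.2724, 0.1247]
eef_rot: [0.702, 0.701, 0.088, -0.088]
contact_force: [-0.7, -0.4, 0.8]
opening: 0.003
```

```bash
sed -i 's/(y>.09)&(y<.28)/(y>.09)\&(y<.5)/' m.py; python3 go.py .499 .280 .125; python3 m.py|grep head;python3 e.py; python3 -c "
from h import *
s=monitor.get_state();X=R.from_quat(s['eef_rot']).as_matrix();print('tip front y',s['tool_pos'][1]+.064*X[1,2]+.009*X[1,0])
p=snapshot('side');save(p,'push2.png',(200,110,460,340),2.5)"
```

```text
pos [0.4994 0.2724 0.1247] yaw a 1.57 zt [ 4.000e-04  2.473e-01 -9.690e-01] q [-0.27  0.89 -0.35  1.94  0.23  0.22 -0.71] F [-0.7 -0.4  0.8] open 0.02 t 61.675
shift cm [ 0.75 -0.04  0.15]
top heads [([456.6, 425.8], 29), ([475.5, 424.8], 9)]
tip front y 0.2969040910702305Traceback (most recent call last):
  File "m.py", line 19, in <module>
    fx=(z>.07)&(z<.088)&(x>.41)&(x<.58)&(y>.03)&(y<.4); print(" front y",np.round(np.percentile(y[fx],[1,3]),4))
                                                                                  ~~~~~~~~~~~~~^^^^^^^^^^^^^
    return _quantile_unchecked(
        a, q, axis, out, overwrite_input, method, keepdims, weights)
    return _ureduce(a,
                    func=_quantile_ureduce_func,
    ...<5 lines>...
                    overwrite_input=overwrite_input,
                    method=method)
    r = func(a, **kwargs)
    result = _quantile(arr,
                       quantiles=q,
    ...<2 lines>...
                       out=out,
                       weights=wgt)
    slices_having_nans = np.isnan(arr[-1, ...])
                                  ~~~^^^^^^^^^
IndexError: index -1 is out of bounds for axis 0 with size 0
Traceback (most recent call last):
  File "e.py", line 6, in <module>
    print(n,"carton",cv2.minAreaRect((P[cl][:,:2]*1000).astype(np.float32)),"front y",np.round(np.percentile(y[fx],[1,3]),4))
                                                                                               ~~~~~~~~~~~~~^^^^^^^^^^^^^
IndexError: index -1 is out of bounds for axis 0 with size 0
```

View pics/push2.png

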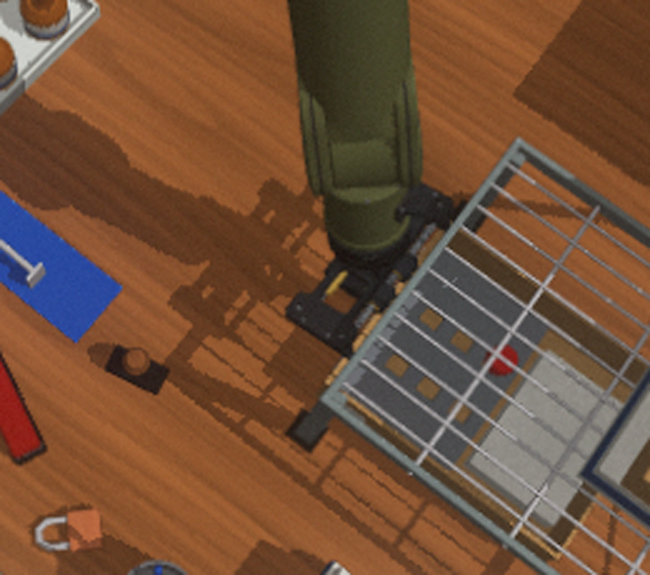

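The carton front is about 9 mm proud. I'll push it the last bit mainly by tilting the fingers, which keeps the gripper body off the rack rail.

Request:
{"op": "carry_out", "data": {"motion": [0,0,0,0,0.05,0,0,0,0,0,0.05,0,0.3,0,0.1,0,0,0,0.3,0,0.1,0,0,0,0.1,0,0.03,0,0,0,0,0,0,0,0,0]}}

```text
clock: 62.58
tool_pos: [0.4993, 0.2803, 0.125]
eef_rot: [0.696, 0.696, 0.123, -0.123]
contact_force: [-1.4, -0.6, -0.0]
opening: 0.006
```

```bash
python3 go.py .499 .280 .125; python3 -c "
from h import *
s=monitor.get_state();X=R.from_quat(s['eef_rot']).as_matrix();print('tip front y',s['tool_pos'][1]+.064*X[1,2]+.009*X[1,0],s['tool_pos'][2]+.064*X[2,2])"
```

```text
pos [0.4993 0.2803 0.125 ] yaw a 1.5711 zt [ 4.000e-04  3.430e-01 -9.393e-01] q [-0.19  0.92 -0.45  1.96  0.23  0.16 -0.67] F [-1.4 -0.6 -0. ] open 0.05 t 62.575
shift cm [-0.03 -0.03 -0.01]
tip front y 0.3106777990011892 0.06490924743260457
```

Request:
{"op": "carry_out", "data": {"motion": [-0.94,0,-0.34,0,0,0,-2.8,0,-1.03,0,0,0,-3.7,0,-1.37,0,0,0,-3.7,0,-1.37,0,0,0,1.2,0,-3.3,0,0,0,1.2,0,-3.3,0,0,0,1.2,0,-3.3,0,0,0,0,0,0,0,0,0]}}

```text
clock: 63.58
tool_pos: [0.5007, 0.1611, 0.2332]
eef_rot: [0.696, 0.696, 0.126, -0.122]
contact_force: [0.5, 0.1, 0.1]
opening: 0.003
```

Request:
{"op": "carry_out", "data": {"motion": [0,0,0,0,-0.17,0,0,0,0,0,-0.17,0,-3,0,-1,0,0,0,-3,0,-1,0,0,0,0,0,0,0,0,0,0,0,0,0,0,0]}}

```text
clock: 64.32
tool_pos: [0.499, 0.1009, 0.2494]
eef_rot: [0.707, 0.707, 0.004, -0.004]
contact_force: [0.1, 0.4, -0.3]
opening: 0.004
```

```bash
cat > g.py <<'E'
from h import *
from m import B
for n in("top","side"):
    p=snapshot(n); P,uv=pts(p); P=P-B[n]; x,y,z=P.T
    cl=(z>.068)&(z<.09)&(y>.26)&(y<.68)&(x>.36)&(x<.63)
    print(n,"carton rim",cv2.minAreaRect((P[cl][:,:2]*1000).astype(np.float32)),"front",np.round(np.percentile(y[cl],[.5,1,3]),4))
    rk=(z>.19)&(z<.24)&(y>.25)&(y<.36)&(x>.38)&(x<.6); print(" rack front",np.round(np.percentile(y[rk],[.5,1,2]),4))
    st=finder.masks_of(p,"stamp")
    if st: print(" stamp",round(st[0]["p"],2),np.round(np.median(pts(p,st[0]["pixels"])[0],0),3))
    save(p,n+"_end.png",s=1.5)
E
sed -i 's/; print(" front y".*$//' m.py; python3 g.py
```

```text
top heads [([456.6, 434.6], 18)]
 neck circ [ 535.1 -215.6] 16.0 mean [ 534.6 -214.4  104.9] zmax 109
 neck circ [ 532.3 -360.2] 15.3 mean [ 532.2 -358.9  103.7] zmax 109
 neck circ [ 524.7 -299.1] 17.3 mean [ 523.9 -297.8   90.5] zmax 94
 neck circ [ 446.1 -210.8] 15.1 mean [ 446.4 -209.8  104.4] zmax 109
 neck circ [ 430.8 -369. ] 16.0 mean [ 430.5 -367.5  103.8] zmax 109
 neck circ [ 442.1 -291.4] 15.7 mean [ 441.9 -288.9  104.5] zmax 109
 handle ((685.6958618164062, -171.6260528564453), (99.91704559326172, 27.45454216003418), 89.71728515625) 0.042469151884555176
side heads [([471.4, 440.6], 39), ([454.0, 441.5], 36)]
 neck circ [ 535.7 -215.7] 16.4 mean [ 537.  -213.1  101. ] zmax 107
 neck circ [ 531.5 -362.3] 16.1 mean [ 533.5 -358.4  100.6] zmax 108
 neck circ [ 523.3 -299.6] 18.4 mean [ 524.  -296.9   90.3] zmax 94
 neck circ [ 446.9 -211. ] 16.6 mean [ 448.2 -208.5  101.6] zmax 107
 neck circ [ 430.7 -369.6] 16.9 mean [ 431.9 -366.6  100.4] zmax 107
 neck circ [ 440.3 -293.5] 17.0 mean [ 443.3 -288.9  100.8] zmax 108
 handle ((687.484375, -172.3106231689453), (99.19843292236328, 27.57139778137207), 88.86701202392578) 0.042368791260194785
top carton rim ((495.8450927734375, 450.02642822265625), (217.37303161621094, 280.4383850097656), 0.2539539337158203) front [0.3104 0.3105 0.3107]
 rack front [0.3033 0.3034 0.3035]
 stamp 0.56 [ 0.449 -0.213  0.107]
side carton rim ((494.576416015625, 451.11309814453125), (278.38348388671875, 220.69271850585938), 89.99494934082031) front [0.3124 0.3124 0.3131]
 rack front [0.3028 0.3031 0.3032]
 stamp 0.8 [0.701 0.142 0.014]
```

View pics/side_end.png

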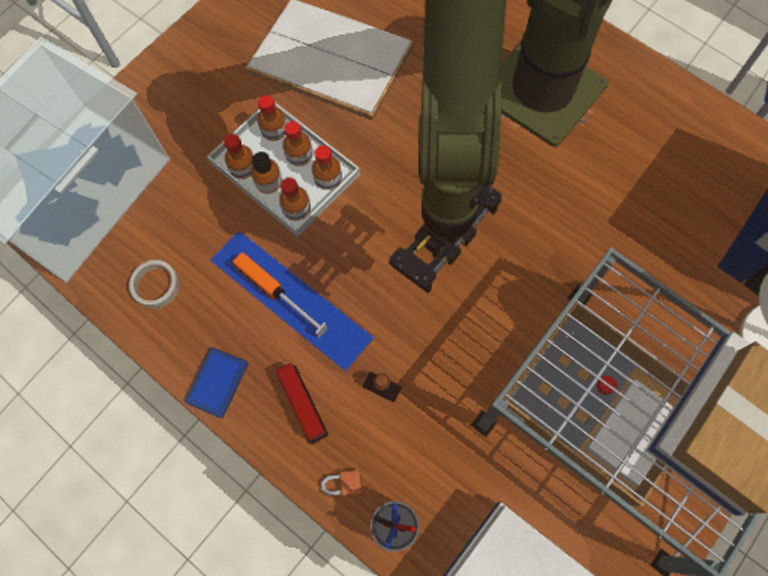

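The last picture shows five red-stoppered bottles upright in the tray around (285,165). The hook is on the blue mat, the stamp is unmoved at (380,385), and the carton is 7–9 mm inside the rack and square. The arm is clear of everything, so I'm handing in.

```bash
python3 -c "
from h import *
print(workorder.finish_job())"
```

```text
the job is handed in; nothing more can be done
None
```

The job is done and handed in at about 65 s of the 210 s allowed; `finish_job` gives no verdict, so what follows rests on my own camera checks.

- **Carton:** I drew it out about 225 mm with the hook, then pushed it back with the closed fingers tilted forward. Its front now stands about 7–9 mm inside the rack's front edge and is square to it.
- **Stoppers:** All five open bottles have a stopper, with head tops at about 105 mm, the height of a fully seated stopper. One bottle was knocked about 2 cm aside early in the run, so I re-measured it and closed it in its new place. One stopper is left in the carton.
- **Hook and stamp:** The hook lies flat on its mat, handle top at about 42 mm, and the arm is clear of everything. The side camera finds the stamp where it was at the start.

Three checks disagreed or came close to a limit:
- **Camera offset:** The two cameras differed by about 4 mm; I corrected this from the held hook handle in one direction and split the rest evenly between them.
- **Stamp in the top view:** The network's best match there in the last check was a bottle's stopper; the stamp itself shows in the side picture.
- **Joint 6:** It came to 0.06 rad during the push, close to its 0.04 limit, so I backed off and changed the tilt before going on.

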